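# Set and lock the stop screw of a holding jig

### The job

A gear housing stands in the holding jig under a leaning stop screw that is backed off and locked. Loosen the wide knurled lock ring by about a quarter turn anticlockwise, turn the narrower knob above it clockwise until the pin bears on the housing with moderate pressure, felt as a clear rise in the turning torque but without forcing it, then turn the lock ring clockwise until it is tight again and let go. Leave the housing where it stands and everything else on the bench alone.

Things in the scene. Friction and masses are not known exactly. Their poses are not given: they have to be found in the camera images.
- ring_center (a point): Lock ring: plain steel knurled ring, 48 mm diameter, 14 mm tall, the wide disc below the knob. Centre, on the screw axis, half-way up; z is the screw axis, up out of the jig, leaning 35 deg from vertical to the jig's front; turns with the ring. Gripped along the axis, across its diameter, the narrower knob passes between the fingers: its top is 39 mm up the axis from this point.
- lock_ring (a joint): Lock ring's angle in rad, 0 to 2.4: 0 is fully tight (its stop), growing as it is turned anticlockwise seen from the knob's end (looser). It spins in place without rising, and starts tight. Free turning takes about 0.2 N m; below 0.3 rad it clamps the knob and gets stiffer: to be tight it must go on to its stop.
- knob_center (a point): Adjuster knob: plain steel knurled cylinder, 28 mm diameter, 28 mm tall, 25 mm up the axis from the ring's centre, 4 mm clear of the ring. Centre, half-way up; z is the screw axis, up. Turns in place, only while the ring is loose. Clockwise seen from its end drives the pin out, 5 mm per rad; 1.6 to 2.6 rad in all, so it is regrasped. It stays where it is let go.
- stop_pin: Stop pin: steel, 9 mm diameter, round tip, sliding along the screw axis out of the barrel's lower end. Its tip; z is the screw axis, up. It starts 8 to 12 mm short of the housing's top. Turning the knob free takes about 0.08 N m; the pin's pressure adds 0.005 N m per newton, and grows by about 15 N with each 0.1 rad after touching. Beyond 60 N is forcing.
- housing_center (a point): Gear housing in the jig: cast aluminium block 60 x 60 mm, 45 mm tall with a round 54 mm top face, a short shaft to the front, loose, 0.3 to 0.55 kg. The point is its centre, half-way up. The pin meets the middle of its top. It stands in front of a low fence and between guides with about 2 mm of play.
- housing: The same housing; its origin is the centre of its underside, x away from its shaft.
- jig: Holding jig fixed on the bench: steel base 160 x 150 mm, 12 mm thick, two pillars, a crossbar that carries the 32 mm barrel of the leaning stop screw. The crossbar's top face is square to the axis, 33 mm down the axis from the ring's centre, and reaches 66 mm to each side. Origin at the centre of the nest, on the table; x to its back, z up. The screw leans to -x.
- spare_center (a point): Bystander: a second gear housing standing beside the jig, 45 mm tall; leave it. Centre.
- screwdriver: Bystander: black screwdriver, 200 mm, lying beside the jig. Middle of its underside.
- wrench: Bystander: steel wrench, 180 mm, lying in front of the jig. Middle of its underside.
- spare_ring_mid (a point): Bystander: spare steel ring, 48 mm diameter, 14 mm tall, lying behind the jig. Centre.
- parts_box_mid (a point): Bystander: open white parts box, 110 x 160 x 50 mm. Centre.
Mind the look-alikes: they are no part of the job. What is shaped like the housing but blue or pink is not meant.

How it is judged:
By the outcome, as a careful person would: the job done as asked, in the order asked, and still so for the second after the job is handed in, with the robot touching nothing.
It also fails if it takes over 64 s, if anything falls off the work surface, if the arm or the gripper's body presses on something with over 40 N, if the wrist force passes 120 N, or if a joint passes its speed limit or range.

### The arm

A 7-joint arm with a two-finger parallel gripper is mounted at the origin on the work surface. World frame = base frame: x ahead of the robot, y to its left, z up, the work surface at z = 0. Lengths are in m, angles in degrees, forces in N, time in s.
With the tool pointing down it reaches from about 0.4 to 0.85 m from the base axis. Payload 6.9 kg.
Tool frame: the origin (TCP) lies midway between the tips of the shut fingers; the grasp point (between the pads) lies 19 mm behind it; z points along the fingers, y is the direction in which the jaws open and shut (so a half turn about z gives the same grasp; the last joint's range is limited). The gripper opens to 85 mm and grips with 20 to 120 N. Pads are 22 mm wide; open, the fingers measure 114 mm over their backs; the gripper's body (76 mm by 85 mm) begins 54 mm behind the grasp point. The pads swing forward as they close: fully open they stand 13 mm farther back than shut.
Start: joints at [-70.388, 29.078, -13.613, 85.955, 7.202, 65.827, -8.869], TCP at [0.147, 0.608, 0.231] pointing down, gripper open.
Joint ranges: [-176.47, 176.47], [-13.61, 117.27], [-81.72, 77.17], [0.22, 143.17], [-87.28, 267.28], [10, 112.55], [-165.47, 165.47]. Speed limits (degrees/s): [136.94, 136.94, 180, 180, 180, 180, 180].

### API

Orientations are given as [roll, pitch, yaw] about the fixed x, y, z axes, in that order (R = Rz(yaw) Ry(pitch) Rx(roll)).
In Python, from station import r, imaging, job, models gives the robot as it stands. The module is installed in compiled form; this text tells all that it offers.
- The arm moves only by the shell command python3 -m crank 'ROWS'. ROWS is text: rows parted by semicolons, each of 7 numbers parted by spaces: the gripper command: -1 is shut, 1 is fully open, values between are in proportion, then the shift along the tool's x, y, z in cm, then the turn, a rotation vector about the tool's x, y, z in rad. A call has 1 to 20 rows; each row is the pose to reach, as a shift and turn from the pose commanded when the call began, along the tool's axes at that moment; what a row does not reach only later rows make up. A row lasts 1/10 s, in which the tool goes at most 50 mm and 8.59 degrees, less where a joint would pass 70% of its speed; a pose out of reach is approached as far as the arm can. A call with a gripper value outside its range is refused whole. The fingers move at their own pace and stop on an object; the grip force is fixed at half the most. Time passes only in rows, so rows that repeat a pose let the fingers close. It gives the time, the measured TCP pose, the force and the opening at its end, in the units of the state.
- r.get_state(): the state, without advancing time (a new reading comes with each control period).
- imaging.get_image(name): name is "scene" or "top"; returns (picture, depth): 384x512x3 uint8, red, green, blue; 384x512 float32, m along the optical axis (not along the pixel's ray), 0 where there is no reading.
- imaging.camera_params(name): a dict with "intrinsics" (3x3 intrinsics, pixels), "R" (3x3) and "t" (3): a world point X has camera coordinates R X + t. Camera axes: x right, y down, z forward; pixel columns grow to the right and rows downward; lengths in m; the calibration is good to about 2 mm. A picture is of the moment at which its call begins. camera_params takes no time and is no camera call.
- job.close_job(): hands the job in, once; it reports no verdict.
Trained networks look in the newest picture that a camera, given by its name, has taken for a name from the list of things; names that differ only in an ending like _2 or _b are one class to them, and where a whole thing is asked for, a point or a joint stands for the part that bears it (a point fixed in the world has none). Each returns a list of dicts, best first, with "confidence" (0 to 1); they miss things now and then, are a little off and sometimes report something else, mostly with a low value. They report only what shows in the picture. A call takes as long as a camera call. They do not tell look-alikes from the thing itself.
- models.spot_in(camera, thing): "position" ([column, row] in pixels, amid what is visible of it).
- models.place_of(camera, thing): "position" ([column, row] in pixels: a listed point, or the origin of a listed thing).
The state is a dict: "time_s": time; "joints": joint angles; "qd": joint speeds; "joint_efforts": joint torques, N m; "position": TCP position; "tcp_rot": TCP orientation; "contact_force": force on the tool from outside, world axes, zero at the start; "moment": the same for the moment, N m; "finger_gap": finger opening in m.
Only numpy, scipy, OpenCV 4.12 (cv2) and the standard library are available. Lean on these libraries where they do the work, as an engineer would, in place of code of your own. Each camera call takes 0.05 s, during which the arm holds its last target.

## Working session

There is one attempt and no reset: what is moved stays moved. The work goes in short steps, Python scripts to look and compute and a shell command to move; the robot and the scene stay as the last step left them, time stands still between calls to the robot, and variables do not carry over. Pictures are saved under pics/ and viewed, and the job is handed in when it is done.

```bash
mkdir -p pics; ls; python3 - <<'E'
from station import r, imaging, job, models
import cv2, numpy as np
for n in ("scene","top"):
    im,d=imaging.get_image(n)
    cv2.imwrite(f"pics/{n}0.png",im[:,:,::-1]); np.save(f"{n}_d.npy",d)
    p=imaging.camera_params(n); print(n,np.round(p["intrinsics"],1).tolist(),np.round(p["R"],4).tolist(),np.round(p["t"],4).tolist())
    for t in ("ring_center","knob_center","stop_pin","housing_center","jig"):
        print(t,[(np.round(q["position"],1).tolist(),round(q["confidence"],2)) for q in models.place_of(n,t)])
print(r.get_state())
E
```

```text
pics
scene [[419.7, 0.0, 248.8], [0.0, 419.7, 192.2], [0.0, 0.0, 1.0]] [[0.4802, 0.8771, -0.0045], [0.7384, -0.4071, -0.5376], [-0.4734, 0.2549, -0.8432]] [-0.3495, -0.3044, 1.4357]
ring_center [([194.1, 205.5], 0.56)]
knob_center [([206.9, 240.1], 0.7), ([185.7, 194.7], 0.59), ([192.2, 204.8], 0.48)]
stop_pin [([207.1, 242.4], 0.68)]
housing_center [([122.8, 229.9], 0.98), ([204.1, 236.4], 0.93), ([266.8, 279.9], 0.83), ([125.3, 193.7], 0.77)]
jig [([211.9, 243.7], 0.85)]
top [[487.1, 0.0, 250.4], [0.0, 487.1, 190.5], [0.0, 0.0, 1.0]] [[0.0036, -0.9999, 0.0153], [-0.9941, -0.0052, -0.108], [0.1081, -0.0149, -0.994]] [0.0847, 0.556, 1.2517]
ring_center [([305.9, 199.6], 0.69)]
knob_center [([306.6, 207.0], 0.58)]
stop_pin []
housing_center [([300.8, 183.4], 0.85), ([368.1, 231.4], 0.67), ([355.8, 279.7], 0.67), ([265.2, 116.9], 0.64), ([318.4, 144.4], 0.5)]
jig [([297.0, 186.6], 0.7)]
{'time_s': 0.6, 'joints': array([-70.38617165,  29.0762388 , -13.61405892,  85.95617394,
         7.20303507,  65.82621679,  -8.87026927]), 'qd': array([-0.05777422,  0.12026089, -0.04533817, -0.04659997, -0.04542471,
       -0.07864063,  0.06572302]), 'joint_efforts': array([ 8.99352399e-04, -6.20040107e+01, -2.18370907e+00, -2.49865311e+01,
        1.38087000e-02,  2.35732536e-03,  4.03719085e-06]), 'position': array([0.14665708, 0.60753578, 0.23128387]), 'tcp_rot': array([-1.79999702e+02,  1.34848394e-04,  1.66429653e+02]), 'contact_force': array([ 1.38137247e-01,  4.11503116e-04, -5.75247490e-01]), 'moment': array([-0.00688726,  0.01792378, -0.04137469]), 'finger_gap': 0.08521533832862613}
```

View pics/scene0.png

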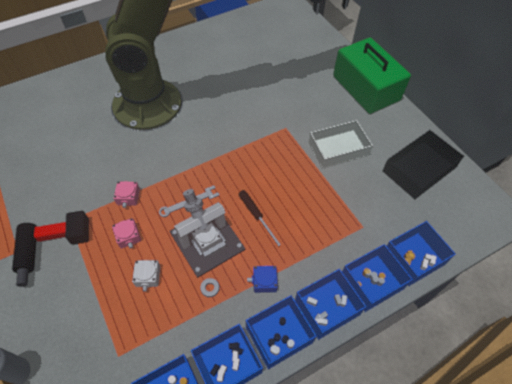

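View pics/top0.png

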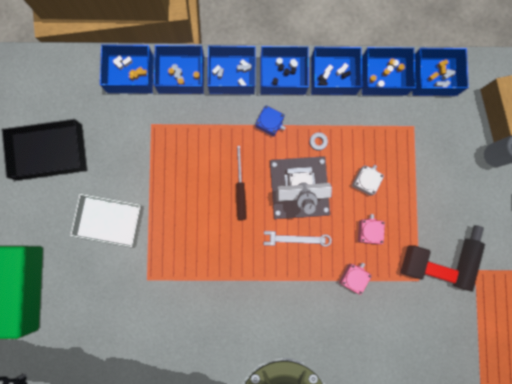

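```bash
python3 - <<'E'
import cv2
a=cv2.imread("pics/scene0.png")[150:300,130:290];b=cv2.imread("pics/top0.png")[140:260,240:370]
a=cv2.resize(a,None,fx=4,fy=4,interpolation=2);b=cv2.resize(b,None,fx=5,fy=5,interpolation=2)
cv2.imwrite("pics/sc.png",a[:600]);cv2.imwrite("pics/tc.png",b)
E
```

```text
(no output)
```

View pics/sc.png

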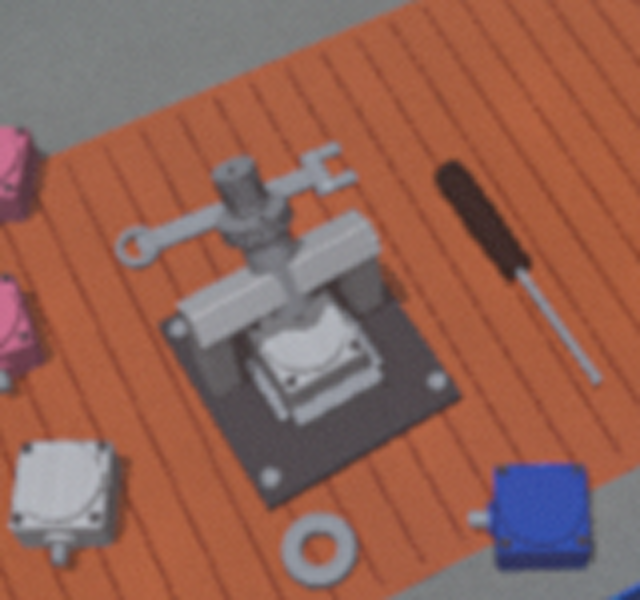

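View pics/tc.png

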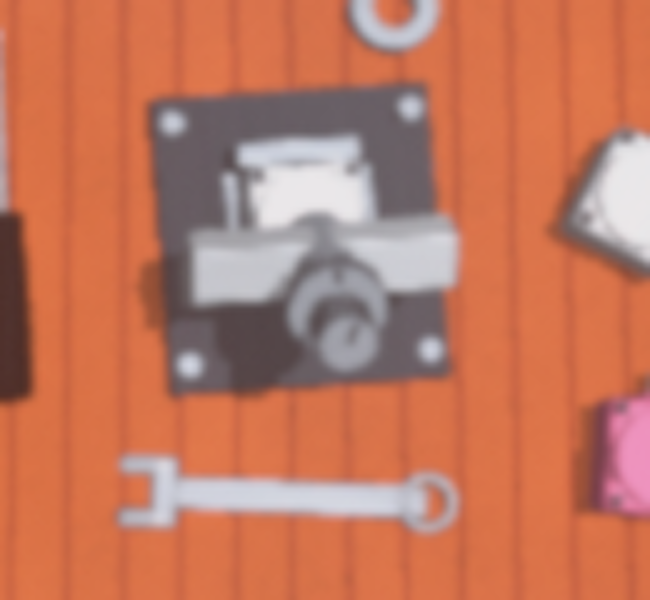

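Both crops show the real jig. In the scene view the ring is at about (194,205), with the knob above it leaning to the robot, and the housing is under the crossbar at (206,237). In the top view the ring is at about (307,200) and the knob top at (310,208).

Possible mix-ups:
- **Ring:** the spare ring lies at scene (209,287) / top (319,141), flat on the mat and not on a screw.
- **Housing:** the white spare is at scene (146,273), pink ones at (125,193) and (125,232), and a blue one at (265,279).

I choose the ring and knob on the jig.

```bash
cat > h.py <<'E'
from station import r, imaging, job, models
import numpy as np, cv2
from scipy.spatial.transform import Rotation as Ro
from scipy.optimize import least_squares
P={n:imaging.camera_params(n) for n in ("scene","top")}
def proj(n,X):
    p=P[n]; c=np.atleast_2d(X)@np.array(p["R"]).T+p["t"]; u=c@np.array(p["intrinsics"]).T; return u[:,:2]/u[:,2:]
def cloud(n,d):
    p=P[n];K=np.array(p["intrinsics"]);v,u=np.indices(d.shape)
    c=np.stack([(u-K[0,2])/K[0,0]*d,(v-K[1,2])/K[1,1]*d,d],-1); X=(c-p["t"])@np.array(p["R"]); X[d==0]=np.nan; return X
def onz(n,uv,z):
    p=P[n];R=np.array(p["R"]);C=-R.T@p["t"];ray=R.T@np.linalg.inv(p["intrinsics"])@np.array([*uv,1]);return C+ray*(z-C[2])/ray[2]
E
python3 - <<'E'
from h import *
b=[(172,123),(411,107),(430,350),(190,366)]
W=np.array([onz("top",(240+(x+.5)/5-.5,140+(y+.5)/5-.5),.013) for x,y in b]); print("top bolts",W.round(4).tolist(),W.mean(0))
b=[(178,328),(437,381),(270,477)]
print("scene bolts",[onz("scene",(130+x/4-.4,150+y/4-.4),.013).round(4).tolist() for x,y in b])
for n in("scene","top"):
    X=cloud(n,np.load(n+"_d.npy"))
    c=W.mean(0)
    m=(np.hypot(X[...,0]-c[0],X[...,1]-c[1])<.14)&(X[...,2]>.07)
    Q=X[m];print(n,m.sum(),Q.min(0),Q.max(0))
    v,u=np.where(m)
    np.save(n+"_q.npy",Q)
    h=np.argsort(-Q[:,2])[:25];print(Q[h].mean(0))
# joint fit: jig xy,yaw + height of ring; pixels: ring, knob top
obs={"scene":{0:(193.5,205.3),.039:(130+235/4-.4,150+163/4-.4)},"top":{0:(240+337/5-.4,140+300/5-.4),.039:(240+348/5-.4,140+342/5-.4)}}
def f(x):
    y=x[3];a=np.array([-np.sin(.6109)*np.cos(y),-np.sin(.6109)*np.sin(y),np.cos(.6109)])
    return np.concatenate([proj(n,x[:3]+s*a)[0]-uv for n in obs for s,uv in obs[n].items()])
s=least_squares(f,[.5,-.1,.15,0]);print(s.x,np.degrees(s.x[3]),s.fun.round(2))
E
```

```text
top bolts [[0.6288, 0.0237, 0.013], [0.6383, -0.1049, 0.013], [0.5075, -0.1134, 0.013], [0.4984, 0.0144, 0.013]] [ 0.56822446 -0.04503453  0.013     ]
scene bolts [[0.5061, -0.1131, 0.013], [0.6275, 0.0244, 0.013], [0.6358, -0.1036, 0.013]]
scene 1098 [ 0.48769813 -0.11328133  0.07052916] [0.57283148 0.01943638 0.16932367]
[ 0.50942884 -0.04986707  0.16638401]
top 1034 [ 0.48901    -0.11269564  0.07441161] [0.57194144 0.0204203  0.17327547]
[ 0.50711003 -0.04800619  0.16944503]
[ 0.52335632 -0.04838584  0.13150256 -0.01919915] -1.1000300363267328 [-0.38 -0.8  -0.29  0.79 -0.02 -0.07 -0.54 -0.2 ]
```

```bash
python3 - <<'E'
from h import *
def cyl(rad,ax,R,lo,hi):
    h=(hi-lo)/2;dx=rad-R;dz=abs(ax-(lo+hi)/2)-h
    return np.minimum(np.maximum(dx,dz),0)+np.hypot(np.maximum(dx,0),np.maximum(dz,0))
def ax_(y): return np.array([-np.sin(.6109)*np.cos(y),-np.sin(.6109)*np.sin(y),np.cos(.6109)])
def sd(Q,x):
    a=ax_(x[3]);d=Q-x[:3];s=d@a;rr=np.linalg.norm(d-s[:,None]*a,axis=1)
    lat=d@np.array([-np.sin(x[3]),np.cos(x[3]),0]); 
    cross=np.hypot(s+.033,np.maximum(abs(lat)-.066,0))
    return np.minimum.reduce([cyl(rr,s,.014,.011,.039),cyl(rr,s,.024,-.007,.007)]),s,rr,lat
Qs={n:np.load(n+"_q.npy") for n in("scene","top")}
for sel in(("scene",),("top",),("scene","top")):
  for fy in (None,np.radians(4)):
    Q=np.vstack([Qs[n] for n in sel]); x=np.array([.5234,-.0484,.1315,.07])
    for _ in range(4):
        _,s,rr,_=sd(Q,x); k=(s>-.005)&(s<.045)&(rr<.03)
        g=(lambda z: sd(Q[k],np.r_[z,fy])[0]) if fy else (lambda z: sd(Q[k],z)[0])
        o=least_squares(g,x[:3] if fy else x,loss="soft_l1",f_scale=.0015,x_scale=.001); x=np.r_[o.x,fy] if fy else o.x
    print(sel,fy,k.sum(),x.round(4),np.degrees(x[3]).round(1),"mad",np.median(abs(g(o.x))).round(5))
# crossbar centre: points on its top plane
x=np.array([.5234,-.0484,.1315,.07])
for n in Qs:
    _,s,rr,lat=sd(Qs[n],x);k=(abs(s+.033)<.004)&(rr>.03);Q=Qs[n][k];
    print(n,k.sum(),"lat range",np.percentile(lat[k],[1,99]),"s",np.median(s[k]))
    A=np.c_[Q[:,:2],np.ones(len(Q))];c=np.linalg.lstsq(A,Q[:,2],rcond=None)[0];nn=np.r_[-c[:2],1];nn/=np.linalg.norm(nn);print("normal",nn,"lean",np.degrees(np.arccos(nn[2])),"az",np.degrees(np.arctan2(-nn[1],-nn[0])))
E
```

```text
('scene',) None 306 [ 0.5213 -0.0486  0.1288  0.0725] 4.2 mad 0.00076
('scene',) 0.06981317007977318 306 [ 0.5213 -0.0486  0.1288  0.0698] 4.0 mad 0.00076
('top',) None 352 [ 0.5214 -0.0478  0.1314  0.1012] 5.8 mad 0.00098
('top',) 0.06981317007977318 352 [ 0.5214 -0.048   0.1314  0.0698] 4.0 mad 0.00098
('scene', 'top') None 650 [ 0.5212 -0.048   0.1303  0.0893] 5.1 mad 0.00103
('scene', 'top') 0.06981317007977318 652 [ 0.5212 -0.0482  0.1303  0.0698] 4.0 mad 0.00108
scene 173 lat range [-0.06546686  0.06403386] s -0.03419851055711066
normal [-0.54971372 -0.03756601  0.83450801] lean 33.43535619777291 az 3.909367287478663
top 313 lat range [-0.06489416  0.06504783] s -0.03242494935945027
normal [-0.52726174 -0.03636588  0.84892437] lean 31.905130167742325 az 3.9455108935985517
```

```bash
cat >> h.py <<'E'
C=np.array([.5213,-.0483,.1305]);YAW=np.radians(4.);TH=np.radians(35.)
a=np.array([-np.sin(TH)*np.cos(YAW),-np.sin(TH)*np.sin(YAW),np.cos(TH)])
yj=np.array([-np.sin(YAW),np.cos(YAW),0])
def target(up,deg):
    """TCP pose: 'up' m along the axis from ring centre, tool turned deg about tool z from nominal"""
    z=-a;x=yj;N=np.c_[x,np.cross(z,x),z]
    return C+up*a, Ro.from_matrix(N)*Ro.from_euler("z",deg,degrees=True)
def cur():
    s=r.get_state();return s,np.array(s["position"]),Ro.from_euler("xyz",s["tcp_rot"],degrees=True)
def go(up,deg):
    s,p,R=cur();T,RT=target(up,deg)
    print("shift cm",(R.inv().apply(T-p)*100).round(2),"rotvec",(R.inv()*RT).as_rotvec().round(4))
def rep():
    s,p,R=cur();T,RT=target(0,0)
    d=p-C;e=(RT.inv()*R)
    tz=R.apply([0,0,1]);F=np.array(s["contact_force"]);M=np.array(s["moment"])
    print("t",round(s["time_s"],2),"up mm",(d@a*1000).round(1),"lateral(jig y, perp) mm",(RT.inv().apply(d)*1000).round(1)[:2],"euler zyx",e.as_euler("zyx",degrees=True).round(1),"q",np.round(s["joints"],1),"F tool",R.inv().apply(F).round(2),"M tool",R.inv().apply(M).round(3),"gap",round(s["finger_gap"]*1000,1))
E
python3 -c "
from h import *
rep();go(.12,45)"
```

```text
t 0.6 up mm 270.7 lateral(jig y, perp) mm [ 680.4 -210.9] euler zyx [-72.4  -0.   35. ] q [-70.4  29.1 -13.6  86.    7.2  65.8  -8.9] F tool [-0.13  0.03  0.58] M tool [0.011 0.016 0.041] gap 85.2
shift cm [-45.25 -57.04   0.25] rotvec [-0.708  -0.1728  1.9752]
```

```bash
python3 -m crank '1 -22 -28 -2 -0.35 -0.08 0.95;1 -22 -28 -2 -0.35 -0.08 0.95;1 -22 -28 -2 -0.35 -0.08 0.95;1 -22 -28 -2 -0.35 -0.08 0.95;1 -22 -28 -2 -0.35 -0.08 0.95;1 -22 -28 -2 -0.35 -0.08 0.95;1 -22 -28 -2 -0.35 -0.08 0.95;1 -45.2 -57 0.2 -0.708 -0.173 1.975;1 -45.2 -57 0.2 -0.708 -0.173 1.975;1 -45.2 -57 0.2 -0.708 -0.173 1.975;1 -45.2 -57 0.2 -0.708 -0.173 1.975;1 -45.2 -57 0.2 -0.708 -0.173 1.975;1 -45.2 -57 0.2 -0.708 -0.173 1.975;1 -45.2 -57 0.2 -0.708 -0.173 1.975;1 -45.2 -57 0.2 -0.708 -0.173 1.975;1 -45.2 -57 0.2 -0.708 -0.173 1.975;1 -45.2 -57 0.2 -0.708 -0.173 1.975;1 -45.2 -57 0.2 -0.708 -0.173 1.975'; python3 -c "
from h import *
rep();go(.12,45)"
```

```text
time_s: 2.4
position: [0.4469, -0.0489, 0.2367]
tcp_rot: [153.5, -24.1, 55.0]
contact_force: [0.0, -0.8, -0.4]
finger_gap: 0.0856
t 2.4 up mm 129.6 lateral(jig y, perp) mm [4.6 0.1] euler zyx [44.8  0.2 -0.2] q [-79.1 -10.9  77.1 140.2  48.4  10.  -85.2] F tool [-0.74  0.33  0.33] M tool [ 0.414 -0.475  0.027] gap 85.6
shift cm [-0.34  0.32  0.96] rotvec [ 0.0001 -0.0049  0.0036]
```

```bash
cat >> h.py <<'E'
def god(az,rad,z,extra=0,tilt=0):
    """tool down at azimuth; yaw az+90+extra; tilt deg outward"""
    s,p,R=cur();A=np.radians(az);T=np.array([rad*np.cos(A),rad*np.sin(A),z]);t=np.radians(tilt)
    zz=np.array([np.sin(t)*np.cos(A),np.sin(t)*np.sin(A),-np.cos(t)]);x=np.array([-np.sin(A),np.cos(A),0])
    RT=Ro.from_matrix(np.c_[x,np.cross(zz,x),zz])*Ro.from_euler("z",extra,degrees=True)
    print("shift cm",(R.inv().apply(T-p)*100).round(2),"rotvec",(R.inv()*RT).as_rotvec().round(4))
E
python3 -c "
from h import *
god(50,.6,.3)"
```

```text
shift cm [ 37.41 -34.95  -6.47] rotvec [ 0.6817  0.0035 -1.5289]
```

```bash
python3 -m crank '1 37.4 -35 -6.5 0.682 0 -1.529;1 37.4 -35 -6.5 0.682 0 -1.529;1 37.4 -35 -6.5 0.682 0 -1.529;1 37.4 -35 -6.5 0.682 0 -1.529;1 37.4 -35 -6.5 0.682 0 -1.529;1 37.4 -35 -6.5 0.682 0 -1.529;1 37.4 -35 -6.5 0.682 0 -1.529;1 37.4 -35 -6.5 0.682 0 -1.529;1 37.4 -35 -6.5 0.682 0 -1.529;1 37.4 -35 -6.5 0.682 0 -1.529;1 37.4 -35 -6.5 0.682 0 -1.529;1 37.4 -35 -6.5 0.682 0 -1.529;1 37.4 -35 -6.5 0.682 0 -1.529'; python3 -c "
from h import *
rep();god(50,.6,.3);god(20,.6,.3)"
```

```text
time_s: 3.7
position: [0.2593, 0.291, 0.3613]
tcp_rot: [177.1, 0.1, 139.8]
contact_force: [0.2, -0.8, 0.1]
finger_gap: 0.0852
t 3.7 up mm 325.4 lateral(jig y, perp) mm [356.8 -62.3] euler zyx [-45.8   2.   32.9] q [-145.9  -13.5   77.1  105.7   14.7   75.   -22.6] F tool [-0.68 -0.47 -0.12] M tool [ 0.073 -0.01   0.054] gap 85.2
shift cm [ 1.24 20.7   7.19] rotvec [ 0.0508  0.0018 -0.0035]
shift cm [-28.79  12.77   6.84] rotvec [ 0.0501 -0.0116  0.52  ]
```

```bash
cat > d.py <<'E'
import numpy as np
D=[([-70.386,29.076,-13.614,85.956,7.203,65.826,-8.870],[.14666,.60754,.23128],[-180,0,166.43]),
([-79.1,-10.9,77.1,140.2,48.4,10.,-85.2],[.4469,-.0489,.2367],[153.5,-24.1,55.0]),
([-145.9,-13.5,77.1,105.7,14.7,75.,-22.6],[.2593,.291,.3613],[177.1,.1,139.8])]
E
python3 - <<'E'
from d import D
import numpy as np, itertools
from scipy.spatial.transform import Rotation as Ro
from scipy.optimize import least_squares
# orientation only: product Rz(q1) Ry(s q2) Rz(q3) Ry(s q4) Rz(q5) Ry(s q6) Rz(q7), with signs and offsets
def ori(q,sg,off):
    R=Ro.identity()
    for i,ax in enumerate("zyzyzyz"): R=R*Ro.from_euler(ax,sg[i]*q[i]+off[i],degrees=True)
    return R
res=[]
for sg in itertools.product([1,-1],repeat=7):
  if sg[1]<0: continue
  for o in itertools.product((0,),(0,90,-90,180),(0,90,),(0,90,-90,180),(0,90),(0,90,-90,180),(0,)):
    Rs=[ori(q,sg,o) for q,_,_ in D]; M=[Ro.from_euler("xyz",e,degrees=True) for *_,e in D]
    # z column only: tool z up to base yaw ; compare z-z comps and pairwise
    z=np.array([R.apply([0,0,1]) for R in Rs]); m=np.array([R.apply([0,0,1]) for R in M])
    for f in(1,-1):
        e=np.abs(f*z[:,2]-m[:,2]).max()
        res.append((e,sg,o,f))
res.sort(key=lambda t:t[0])
for t in res[:25]: print(t)
E
```

```text
(np.float64(0.0004365768689148508), (1, 1, 1, 1, 1, 1, -1), (0, 0, 0, 0, 0, 0, 0), 1)
(np.float64(0.0004365768689148508), (1, 1, 1, 1, -1, 1, 1), (0, 0, 0, 180, 0, 0, 0), -1)
(np.float64(0.0004365768689148508), (1, 1, -1, 1, 1, 1, 1), (0, 0, 0, 180, 0, 180, 0), 1)
(np.float64(0.0004365768689148508), (1, 1, -1, 1, 1, 1, 1), (0, 180, 0, 180, 0, 180, 0), -1)
(np.float64(0.0004365768689148508), (1, 1, -1, 1, -1, 1, 1), (0, 0, 0, 0, 0, 0, 0), 1)
(np.float64(0.0004365768689148508), (1, 1, -1, 1, -1, 1, 1), (0, 0, 0, 0, 0, 180, 0), -1)
(np.float64(0.0004365768689148508), (1, 1, -1, 1, -1, 1, 1), (0, 180, 0, 0, 0, 0, 0), -1)
(np.float64(0.0004365768689148508), (-1, 1, 1, 1, 1, 1, -1), (0, 0, 0, 0, 0, 0, 0), 1)
(np.float64(0.0004365768689148508), (-1, 1, 1, 1, 1, 1, -1), (0, 0, 0, 0, 0, 180, 0), -1)
(np.float64(0.0004365768689148508), (-1, 1, 1, 1, 1, 1, -1), (0, 180, 0, 0, 0, 0, 0), -1)
(np.float64(0.0004365768689148508), (-1, 1, 1, 1, -1, 1, -1), (0, 0, 0, 180, 0, 180, 0), 1)
(np.float64(0.0004365768689148508), (-1, 1, 1, 1, -1, 1, -1), (0, 180, 0, 180, 0, 180, 0), -1)
(np.float64(0.0004365
[... 465 characters left out ...]
4), (1, 1, -1, 1, 1, 1, -1), (0, 180, 0, 180, 0, 0, 0), 1)
(np.float64(0.00043657686891496184), (1, 1, -1, 1, -1, 1, 1), (0, 180, 0, 0, 0, 180, 0), 1)
(np.float64(0.00043657686891496184), (1, 1, -1, 1, -1, 1, -1), (0, 0, 0, 0, 0, 180, 0), -1)
(np.float64(0.00043657686891496184), (1, 1, -1, 1, -1, 1, -1), (0, 180, 0, 0, 0, 180, 0), 1)
(np.float64(0.00043657686891496184), (-1, 1, 1, 1, 1, 1, 1), (0, 0, 0, 0, 0, 180, 0), -1)
(np.float64(0.00043657686891496184), (-1, 1, 1, 1, 1, 1, 1), (0, 180, 0, 0, 0, 180, 0), 1)
(np.float64(0.00043657686891496184), (-1, 1, 1, 1, 1, 1, -1), (0, 180, 0, 0, 0, 180, 0), 1)
(np.float64(0.00043657686891496184), (-1, 1, 1, 1, -1, 1, 1), (0, 180, 0, 180, 0, 0, 0), 1)
```

```bash
cat > kin.py <<'E'
from d import D
import numpy as np, itertools
from scipy.spatial.transform import Rotation as Ro
from scipy.optimize import least_squares
def fk(q,p):
    # p: psi,d1,L1,L2,L3, e(offset elbow), w(offset wrist), flange yaw
    R=Ro.from_euler("z",p[0]);X=np.array([0,0,p[1]])
    R=R*Ro.from_euler("zy",[q[0],q[1]],degrees=True)
    X=X+R.apply([0,0,p[2]]);R=R*Ro.from_euler("z",q[2],degrees=True);X=X+R.apply([p[5],0,0])
    R=R*Ro.from_euler("y",q[3],degrees=True)
    X=X+R.apply([-p[5],0,p[3]]);R=R*Ro.from_euler("z",q[4],degrees=True);X=X+R.apply([p[6],0,0])
    R=R*Ro.from_euler("y",q[5],degrees=True);X=X+R.apply([-p[6]+p[8],0,p[4]])
    return X,R*Ro.from_euler("z",q[6]+p[7],degrees=True)
def fit(off=True):
    best=None
    for psi in np.arange(0,6.28,.5):
      for fy in(0,90,180,270):
        def f(x):
            p=x if off else np.r_[x[:5],0,0,x[5],0]
            o=[]
            for q,P,e in D:
                X,R=fk(q,p);o+=list((X-P)*10)+list((R.inv()*Ro.from_euler("xyz",e,degrees=True)).as_rotvec())
            return np.array(o)
        s=least_squares(f,np.r_[psi,.33,.4,.4,.25,([0,0,fy,0] if off else [fy])])
        if best is None or s.cost<best.cost: best=s
    return best
if __name__=="__main__":
    for off in(False,True):
        b=fit(off);print(off,b.cost,b.x.round(4),b.fun.round(3))
E
python3 kin.py
```

```text
False 17.848028035432005 [ 2.124700e+00 -4.747000e-01  6.463000e-01  4.024000e-01 -3.063000e-01
  3.968888e+02] [-1.637 -0.878  1.216 -0.009  0.574  0.494 -3.981  0.517 -1.134 -0.545
  1.335 -1.775  1.382 -1.936 -0.082  0.314 -0.399  1.281]
True 3.082376415084927 [-8.942000e-01  8.108000e-01 -8.796000e-01 -2.698000e-01  9.430000e-02
  3.227000e-01 -2.161000e-01  2.270758e+02  4.025000e-01] [-0.126 -0.017 -0.464 -0.077 -0.567  0.44  -0.218 -0.019 -0.072  0.605
 -0.032 -1.691  0.109 -0.11   0.536 -0.337  0.379  1.251]
```

```bash
cat > kin.py <<'E'
from d import D
import numpy as np, itertools
from scipy.spatial.transform import Rotation as Ro
from scipy.optimize import least_squares
def fk(q,p,sg,o):
    q=np.array(sg)*q+o
    R=Ro.from_euler("z",p[0],degrees=True);X=np.array([0,0,p[1]])
    R=R*Ro.from_euler("ZY",[q[0],q[1]],degrees=True)
    X=X+R.apply([0,0,p[2]]);R=R*Ro.from_euler("z",q[2],degrees=True);X=X+R.apply([p[5],0,0])
    R=R*Ro.from_euler("y",q[3],degrees=True)
    X=X+R.apply([-p[6],0,p[3]]);R=R*Ro.from_euler("z",q[4],degrees=True);X=X+R.apply([p[7],0,0])
    R=R*Ro.from_euler("y",q[5],degrees=True);X=X+R.apply([0,0,p[4]])
    return X,R*Ro.from_euler("z",q[6]+p[8],degrees=True)
M=[Ro.from_euler("xyz",e,degrees=True) for *_,e in D]
def search():
    out=[]
    for sg in itertools.product([1,-1],repeat=7):
      if sg[1]<0: continue
      for o in itertools.product((0,),(0,90,-90,180),(0,90,),(0,90,-90,180),(0,90),(0,90,-90,180),(0,)):
        def f(x): return np.concatenate([(fk(q,[x[0],0,0,0,0,0,0,0,x[1]],sg,o)[1].inv()*m).as_rotvec() for (q,_,_),m in zip(D,M)])
        z=[fk(q,np.zeros(9),sg,o)[1].apply([0,0,1])[2] for q,_,_ in D]
        if max(abs(np.array(z)-[m.apply([0,0,1])[2] for m in M]))>.02: continue
        c=min((least_squares(f,[p,t],x_scale=30) for p in(0,120,240) for t in(0,120,240)),key=lambda s:s.cost)
        out.append((c.cost,sg,o,c.x%360))
    out.sort(key=lambda t:t[0]); return out
if __name__=="__main__":
    for t in search()[:8]:
        print(t)
        sg,o,x=t[1:]
        def g(p): return np.concatenate([(fk(q,np.r_[x[0],p,x[1]],sg,o)[0]-P) for q,P,_ in D])
        s=least_squares(g,[.3,.4,.4,.25,0,0,0]);print("   ",s.cost,s.x.round(4),s.fun.round(4))
E
python3 kin.py
```

```text
(np.float64(9.88558652506916e-07), (-1, 1, -1, 1, -1, 1, -1), (0, 0, 0, 0, 0, 0, 0), array([359.99656202,  89.97443348]))
    0.00023597175445723586 [0.118  0.5569 0.3385 0.2824 0.0286 0.0799 0.0155] [-0.0165  0.0055 -0.0029  0.0022 -0.0044 -0.0035 -0.0076 -0.005   0.0064]
(np.float64(9.885586525069391e-07), (-1, 1, 1, 1, 1, 1, -1), (0, 180, 0, 0, 0, 180, 0), array([359.99656202,  89.97443348]))
    0.0002359717545170878 [ 0.118  -0.5569 -0.3385  0.2824 -0.0286 -0.0799 -0.0155] [-0.0165  0.0055 -0.0029  0.0022 -0.0044 -0.0035 -0.0076 -0.005   0.0064]
(np.float64(9.885586525072257e-07), (-1, 1, -1, 1, 1, 1, -1), (0, 0, 0, 180, 0, 180, 0), array([359.99656202,  89.97443348]))
    0.00023597175462915834 [ 0.118   0.5569 -0.3385  0.2824  0.0286 -0.0799 -0.0155] [-0.0165  0.0055 -0.0029  0.0022 -0.0044 -0.0035 -0.0076 -0.005   0.0064]
(np.float64(9.885586525077165e-07), (-1, 1, 1, 1, -1, 1, -1), (0, 180, 0, 180, 0, 0, 0), array([359.99656202,  89.97443348]))
    0.0002359717545625187 [ 0.118  -0.5569  0.3385  0.2824 -0.0286  0.0799  0.0155] [-0.0165  0.0055 -0.0029  0.0022 -0.0044 -0.0035
[... 432 characters left out ...]
1468354839664 [-4.9972  1.7205  2.5882 -3.3125 -1.6999 -2.5095  0.8905] [-0.2535 -0.3284 -0.0788 -0.0126  0.129  -0.092  -0.2522 -0.0148  0.1708]
(np.float64(0.5023105858538265), (1, 1, 1, 1, -1, 1, -1), (0, 0, 0, 180, 0, 180, 0), array([ 32.65540488, 346.42914629]))
    0.14831468397758518 [-4.9972 -1.7205  2.5882 -3.3125  1.6999 -2.5095  0.8905] [-0.2535 -0.3284 -0.0788 -0.0126  0.129  -0.092  -0.2522 -0.0148  0.1708]
(np.float64(0.5023105858538276), (1, 1, -1, 1, 1, 1, -1), (0, 180, 0, 180, 0, 0, 0), array([ 32.65540616, 346.42914623]))
    0.1483146891422758 [-4.9972  1.7205 -2.5882 -3.3125 -1.6999  2.5095 -0.8905] [-0.2535 -0.3284 -0.0788 -0.0126  0.129  -0.092  -0.2522 -0.0148  0.1708]
```

```bash
python3 -c "
from h import *
god(76,.65,.25)"
```

```text
shift cm [29.74 18.77 12.05] rotvec [ 0.0496  0.0133 -0.4572]
```

```bash
python3 -m crank '1 29.7 18.8 12 0.05 0.013 -0.457;1 29.7 18.8 12 0.05 0.013 -0.457;1 29.7 18.8 12 0.05 0.013 -0.457;1 29.7 18.8 12 0.05 0.013 -0.457;1 29.7 18.8 12 0.05 0.013 -0.457'; python3 -c "
from h import *
rep();s=r.get_state();print(s['joints'].tolist(),s['position'].tolist(),s['tcp_rot'].tolist());god(76,.65,.25)"
```

```text
time_s: 4.2
position: [0.1396, 0.3556, 0.3467]
tcp_rot: [177.6, 0.4, 165.9]
contact_force: [0.0, -0.0, 0.5]
finger_gap: 0.0854
t 4.2 up mm 379.3 lateral(jig y, perp) mm [ 429.5 -164.8] euler zyx [-71.8   2.2  33.9] q [-165.9  -13.5   77.1  108.    14.7   73.3  -17.1] F tool [-0.02  0.01 -0.51] M tool [ 0.032 -0.038 -0.017] gap 85.4
[-165.92504082683053, -13.520937883342048, 77.10470716448067, 108.03563424057099, 14.718303264690444, 73.26174807896136, -17.09756270522614] [0.13961764020926773, 0.35559258003715827, 0.34670397595147556] [177.60898017818312, 0.377712245222573, 165.85195988775325]
shift cm [ 5.08 26.68 10.76] rotvec [ 0.0417  0.0066 -0.0024]
```

```bash
cat >> d.py <<'E'
D.append(([-165.925,-13.521,77.105,108.036,14.718,73.262,-17.098],[.13962,.35559,.34670],[177.609,.378,165.852]))
E
cat > kin2.py <<'E'
from d import D
import numpy as np
from scipy.spatial.transform import Rotation as Ro
from scipy.optimize import least_squares
SG=np.array([-1,1,-1,1,-1,1,-1])
def chain(q,p):
    # p: d1,L1,L2,L3, shoulder x, elbow x1, elbow x2, wrist x, y offs
    q=np.radians(SG*q);Rz=lambda t:np.array([[np.cos(t),-np.sin(t),0],[np.sin(t),np.cos(t),0],[0,0,1]])
    Ry=lambda t:np.array([[np.cos(t),0,np.sin(t)],[0,1,0],[-np.sin(t),0,np.cos(t)]])
    ax=[];o=[]
    R=np.eye(3);X=np.zeros(3)
    offs=[[p[4],p[8],p[0]],[0,0,p[1]],[p[5],p[9],0],[-p[6],0,p[2]],[p[7],p[10],0],[0,0,p[3]]]
    for i in range(7):
        ax.append(SG[i]*R[:,2 if i%2==0 else 1]);o.append(X)
        R=R@(Rz(q[i]) if i%2==0 else Ry(q[i]))
        if i<6: X=X+R@np.array(offs[i])
    R=R@Rz(np.pi/2)
    return X,R,np.array(ax),np.array(o)
def fit(reg=.02,mask=None):
    p0=np.r_[.3,.4,.4,.3,np.zeros(7)]
    m=np.ones(11,bool) if mask is None else mask
    def g(x):
        p=p0.copy();p[m]=x
        return np.concatenate([chain(np.array(q),p)[0]-P for q,P,_ in D]+[reg*p[4:]])
    s=least_squares(g,p0[m]);p=p0.copy();p[m]=s.x;return p,s.fun[:3*len(D)]
if __name__=="__main__":
    for mk in([1]*4+[1,1,1,1,0,0,0],[1]*4+[1,0,0,0,1,1,1],[1]*11,[1]*4+[1,0,0,0,0,0,0],[1]*4+[0,0,0,0,1,1,1]):
        for reg in(.0005,.02):
            p,e=fit(reg,np.array(mk,bool));print(mk,reg,p.round(4),(e*1000).round(1))
E
python3 kin2.py
```

```text
[1, 1, 1, 1, 1, 1, 1, 1, 0, 0, 0] 0.0005 [ 0.1466  0.567   0.3533  0.3041 -0.0033  0.0197  0.0641  0.016   0.
  0.      0.    ] [-18.    6.2  -3.8   2.8  -5.2  -4.6  -5.5  -3.9   4.   -3.3  -3.2   4.4]
[1, 1, 1, 1, 1, 1, 1, 1, 0, 0, 0] 0.02 [ 0.1486  0.5677  0.3542  0.3056 -0.0035  0.0191  0.063   0.0159  0.
  0.      0.    ] [-18.1   6.3  -3.7   2.7  -5.2  -4.6  -5.4  -3.9   4.   -3.3  -3.3   4.3]
[1, 1, 1, 1, 1, 0, 0, 0, 1, 1, 1] 0.0005 [ 2.464e-01  5.739e-01  3.831e-01  3.578e-01  5.000e-04  0.000e+00
  0.000e+00  0.000e+00 -3.900e-03 -1.850e-02 -2.400e-03] [ 0.  -0.  -0.  -0.  -0.   0.  -0.   0.2  0.2  0.1 -0.2 -0.2]
[1, 1, 1, 1, 1, 0, 0, 0, 1, 1, 1] 0.02 [ 2.463e-01  5.740e-01  3.831e-01  3.577e-01  5.000e-04  0.000e+00
  0.000e+00  0.000e+00 -3.900e-03 -1.840e-02 -2.500e-03] [-0.  -0.  -0.  -0.   0.   0.  -0.   0.2  0.2  0.1 -0.2 -0.2]
[1, 1, 1, 1, 1, 1, 1, 1, 1, 1, 1] 0.0005 [ 0.5027  0.3359  0.382   0.3664  0.0337  0.0686 -0.0144 -0.0202  0.0879
 -0.1324 -0.0017] [ 0.  -0.  -0.   0.  -0.  -0.  -0.   0.1  0.2  0.  -0.1 -0.2]
[1, 1, 1, 1, 1, 1, 1, 1, 1, 1, 1] 0.02 [ 0.2305  0.5
[... 227 characters left out ...]
    0.      0.      0.
  0.      0.    ] [-24.1   7.9  -3.9   0.3   1.9   0.1  -1.3  -2.8   2.2  -0.2  -3.7   1.6]
[1, 1, 1, 1, 1, 0, 0, 0, 0, 0, 0] 0.02 [ 0.2287  0.603   0.3883  0.3694 -0.0145  0.      0.      0.      0.
  0.      0.    ] [-24.1   7.9  -3.9   0.3   1.9   0.1  -1.3  -2.8   2.2  -0.2  -3.7   1.6]
[1, 1, 1, 1, 0, 0, 0, 0, 1, 1, 1] 0.0005 [ 0.2436  0.5769  0.3823  0.358   0.      0.      0.      0.     -0.0051
 -0.018  -0.0014] [-0.1 -0.  -0.2 -0.  -0.2  0.1 -0.   0.3  0.2  0.1 -0.1 -0.1]
[1, 1, 1, 1, 0, 0, 0, 0, 1, 1, 1] 0.02 [ 0.2435  0.5768  0.3823  0.3579  0.      0.      0.      0.     -0.0051
 -0.0179 -0.0015] [-0.1 -0.  -0.2 -0.  -0.1  0.1 -0.   0.3  0.2  0.1 -0.1 -0.1]
```

```bash
cat > ik.py <<'E'
from kin2 import *
from h import target
p,_=fit(.02,np.array([1]*4+[1,0,0,0,1,1,1],bool))
LO=np.array([-176.47,-13.61,-81.72,.22,-87.28,10,-165.47]);HI=np.array([176.47,117.27,77.17,143.17,267.28,112.55,165.47])
def sol(T,RT,q0,w=.002):
    mid=(LO+HI)/2;hw=(HI-LO)/2
    def f(q):
        X,R,_,_=chain(q,p);e=Ro.from_matrix(R.T@RT.as_matrix()).as_rotvec()
        return np.r_[(X-T)*10,e*3,w*((q-mid)/hw)**5]
    s=least_squares(f,np.clip(q0,LO+.1,HI-.1),bounds=(LO,HI));return s.x,s.fun
if __name__=="__main__":
    rng=np.random.default_rng(0)
    for up in(.018,.09,.12):
        T,RT=target(up,0);seen=[]
        for k in range(60):
            q,f=sol(T,RT,rng.uniform(LO,HI))
            m=np.minimum(q-LO,HI-q).min()
            if np.abs(f[:6]).max()<.005: seen.append((round(m,1),q.round(0).tolist()))
        seen.sort(reverse=True)
        print(up,len(seen));[print(x) for x in seen[:6]]
E
python3 ik.py
```

```text
0.018 35
(np.float64(2.2), [-20.0, 21.0, 38.0, 141.0, 240.0, 25.0, 132.0])
(np.float64(2.2), [-20.0, 21.0, 38.0, 141.0, 240.0, 25.0, 132.0])
(np.float64(2.2), [-20.0, 21.0, 38.0, 141.0, 240.0, 25.0, 132.0])
(np.float64(2.2), [-20.0, 21.0, 38.0, 141.0, 240.0, 25.0, 132.0])
(np.float64(2.2), [-20.0, 21.0, 38.0, 141.0, 240.0, 25.0, 132.0])
(np.float64(2.2), [-20.0, 21.0, 38.0, 141.0, 240.0, 25.0, 132.0])
0.09 30
(np.float64(2.7), [72.0, 16.0, -78.0, 140.0, 90.0, 13.0, -81.0])
(np.float64(2.7), [72.0, 16.0, -78.0, 140.0, 90.0, 13.0, -81.0])
(np.float64(2.7), [72.0, 16.0, -78.0, 140.0, 90.0, 13.0, -81.0])
(np.float64(2.7), [72.0, 16.0, -78.0, 140.0, 90.0, 13.0, -81.0])
(np.float64(2.7), [72.0, 16.0, -78.0, 140.0, 90.0, 13.0, -81.0])
(np.float64(2.7), [72.0, 16.0, -78.0, 140.0, 90.0, 13.0, -81.0])
0.12 21
(np.float64(2.5), [-46.0, 3.0, 59.0, 140.0, -67.0, 12.0, 79.0])
(np.float64(2.5), [-46.0, 3.0, 59.0, 140.0, -67.0, 12.0, 79.0])
(np.float64(2.5), [-46.0, 3.0, 59.0, 140.0, -67.0, 12.0, 79.0])
(np.float64(2.5), [-46.0, 3.0, 59.0, 140.0, -67.0, 12.0, 79.0])
(np.float64(2.5), [-46.0, 3.0, 59.0, 140.0, -67.0, 12.0, 79.0])
(np.float64(2.5), [-46.0, 3.0, 59.0, 140.0, -67.0, 12.0, 79.0])
```

```bash
cat > br.py <<'E'
from ik import *
rng=np.random.default_rng(1)
for up in(-.018,.012,.055):
    T,RT=target(up,0);cl=[]
    for k in range(120):
        q,f=sol(T,RT,rng.uniform(LO,HI),.004)
        if np.abs(f[:6]).max()>.006: continue
        m=np.minimum(q-LO,HI-q)[:6].min()
        if not any(np.abs(q-c[1])[:6].max()<12 for c in cl): cl.append((m,q))
    cl.sort(key=lambda t:-t[0]);print(up)
    for m,q in cl[:7]: print("  %.1f"%m,q.round(0).tolist())
E
python3 br.py
```

```text
-0.018
  2.6 [-21.0, 28.0, 40.0, 141.0, 235.0, 32.0, 135.0]
  2.6 [46.0, 31.0, -57.0, 141.0, 125.0, 28.0, -115.0]
0.012
  2.2 [-20.0, 22.0, 38.0, 141.0, 239.0, 26.0, 133.0]
  2.2 [51.0, 27.0, -61.0, 141.0, 120.0, 24.0, -111.0]
0.055
  2.2 [-25.0, 15.0, 42.0, 141.0, 251.0, 21.0, 121.0]
  2.2 [60.0, 21.0, -69.0, 141.0, 108.0, 18.0, -100.0]
```

```bash
cat > sw.py <<'E'
from ik import *
BIG=np.array([400]*7)
def solf(T,RT,q0,q1):
    def f(q):
        q=np.r_[q1,q];X,R,_,_=chain(q,p);e=Ro.from_matrix(R.T@RT.as_matrix()).as_rotvec()
        return np.r_[(X-T)*10,e*3]
    s=least_squares(f,q0[1:],method="lm");return np.r_[q1,s.x],np.abs(s.fun).max()
for up in(-.018,.012,.055):
    T,RT=target(up,0)
    q=np.array([-79.,-11,77,140,48,15,-40]) 
    print(up)
    for q1 in list(range(-95,95,10)):
        q,e=solf(T,RT,q,q1)
        print("  e%.3f"%e,q.round(1).tolist(),"" if ((q>LO)&(q<HI))[[1,2,3,5]].all() else "X")
E
python3 sw.py
```

```text
-0.018
  e0.547 [-95.0, -44.6, 85.7, 141.0, 94.4, 29.3, -70.6] X
  e1.010 [-85.0, -20.3, 85.5, 142.4, 79.3, 10.3, -63.7] X
  e0.800 [-75.0, 29.3, 85.5, 142.1, 80.5, -21.0, -86.5] X
  e0.582 [-65.0, 42.3, 85.5, 141.0, 76.1, -36.2, -82.5] X
  e0.417 [-55.0, 47.6, 85.6, 140.4, 75.2, -48.9, -76.8] X
  e0.191 [-45.0, 51.2, 85.6, 140.5, 75.1, -61.4, -69.9] X
  e0.000 [-35.0, 67.4, 100.1, 141.3, 79.4, -91.8, -67.0] X
  e0.000 [-25.0, 87.4, 123.9, 141.2, 84.5, -125.1, -70.3] X
  e0.000 [-15.0, 97.1, 140.3, 141.2, 87.7, -146.0, -71.0] X
  e0.000 [-5.0, 102.4, 154.9, 141.1, 92.2, -162.8, -69.5] X
  e0.000 [5.0, 104.9, 169.2, 140.9, 129.9, -177.5, -34.5] X
  e0.000 [15.0, 105.0, 182.4, 140.9, 440.6, -192.5, 274.3] X
  e0.000 [25.0, 102.6, 196.2, 140.8, 446.3, -207.4, 277.5] X
  e0.000 [35.0, 97.5, 210.7, 140.7, 449.1, -224.1, 277.5] X
  e0.000 [45.0, 88.2, 226.9, 140.6, 451.8, -244.5, 276.3] X
  e0.000 [55.0, 69.4, 249.6, 140.5, 456.6, -276.3, 272.5] X
  e0.191 [65.0, 53.2, 265.9, 139.5, 460.5, -307.6, 274.7] X
  e0.404 [75.0, 50.9, 265.9, 139.4, 458.2, -319.1, 283.2] X
  e0.574 [85.0, 45.1, 26
[... 1563 characters left out ...]
] X
  e0.000 [-25.0, 76.9, 128.7, 140.9, -82.6, 121.4, 116.7] X
  e0.000 [-15.0, 85.4, 142.1, 140.9, -75.2, 140.4, 122.7] X
  e0.000 [-5.0, 90.6, 154.6, 140.9, -61.0, 155.8, 136.0] X
  e0.000 [5.0, 93.3, 166.6, 141.0, -23.1, 166.0, 173.2] X
  e0.000 [15.0, 93.9, 178.8, 141.2, 35.4, 163.0, 230.7] X
  e0.000 [25.0, 92.2, 191.1, 141.3, 61.1, 150.8, 255.3] X
  e0.000 [35.0, 88.3, 203.6, 141.2, 71.8, 135.7, 264.9] X
  e0.000 [45.0, 81.5, 216.6, 141.1, 78.1, 118.0, 269.8] X
  e0.000 [55.0, 70.7, 231.0, 141.1, 82.8, 96.3, 272.6] X
  e0.000 [65.0, 51.9, 250.3, 141.0, 88.3, 65.1, 273.5] X
  e0.117 [75.0, 34.0, 265.7, 140.4, 90.7, 33.9, 278.4] X
  e0.325 [85.0, 26.6, 265.7, 140.5, 84.4, 21.4, 287.8] X
```

```bash
cat > sw2.py <<'E'
from ik import *
def solf(T,RT,q0,q3):
    def f(q):
        q=np.r_[q[:2],q3,q[2:]];X,R,_,_=chain(q,p);e=Ro.from_matrix(R.T@RT.as_matrix()).as_rotvec()
        return np.r_[(X-T)*10,e*3]
    s=least_squares(f,np.delete(q0,2),method="lm");return np.insert(s.x,2,q3),np.abs(s.fun).max()
if __name__=="__main__":
  for up in(-.018,.012,.055,.09):
    T,RT=target(up,0);print(up)
    q0=np.array([-21.,28,40,141,235,32,135])
    for rg in(range(40,80,6),range(38,-82,-12)):
        q=q0
        for q3 in rg:
            q,e=solf(T,RT,q,q3)
            print("  e%.3f"%e,q.round(1).tolist(),"" if ((q>LO)&(q<HI))[[1,2,3,5]].all() else "X")
E
python3 sw2.py
```

```text
-0.018
  e0.000 [-20.5, 28.0, 40.0, 140.5, 235.4, 31.9, 135.1] 
  e0.000 [-24.0, 29.9, 46.0, 140.5, 238.9, 35.2, 131.7] 
  e0.000 [-27.3, 32.1, 52.0, 140.6, 242.0, 38.9, 128.6] 
  e0.000 [-30.2, 34.8, 58.0, 140.6, 245.0, 43.2, 125.7] 
  e0.000 [-32.7, 38.0, 64.0, 140.6, 247.7, 48.1, 123.1] 
  e0.000 [-34.6, 41.7, 70.0, 140.6, 250.1, 53.7, 120.8] 
  e0.000 [-36.0, 46.0, 76.0, 140.6, 252.4, 60.0, 118.7] 
  e0.000 [-19.3, 27.5, 38.0, 140.5, 234.1, 30.9, 136.4] 
  e0.000 [-11.4, 25.0, 26.0, 140.5, 225.8, 25.7, 144.6] 
  e0.000 [-2.9, 23.5, 14.0, 140.5, 215.6, 21.9, 154.8] 
  e0.000 [5.8, 22.8, 2.0, 140.5, 202.8, 19.1, 167.5] 
  e0.000 [14.6, 22.8, -10.0, 140.5, 187.3, 17.6, 183.0] 
  e0.000 [23.3, 23.6, -22.0, 140.5, 169.8, 17.6, 200.4] 
  e0.000 [31.7, 25.2, -34.0, 140.5, 152.4, 19.2, 217.8] 
  e0.000 [39.6, 27.7, -46.0, 140.5, 137.0, 22.8, 233.0] 
  e0.000 [46.6, 31.6, -58.0, 140.5, 124.6, 28.5, 245.4] 
  e0.000 [52.2, 37.1, -70.0, 140.5, 114.9, 36.6, 254.9] 
0.012
  e0.000 [-21.2, 22.7, 40.0, 141.0, 239.8, 27.4, 131.7] 
  e0.000 [-25.0, 24.3, 46.0, 141.0, 243.0, 30.4, 128.7] 
  e0.000
[... 2070 characters left out ...]
0, 140.4, 268.5, 23.1, 105.4] 
  e0.000 [-46.4, 14.9, 70.0, 140.4, 268.9, 26.7, 105.6] 
  e0.000 [-48.8, 18.0, 76.0, 140.5, 269.4, 31.5, 106.0] 
  e0.000 [-23.8, 7.7, 38.0, 140.3, 267.4, 14.1, 104.8] 
  e0.000 [-13.6, 6.8, 26.0, 140.3, 267.1, 11.7, 104.7] 
  e0.000 [-3.1, 6.3, 14.0, 140.2, 266.7, 9.7, 104.7] X
  e0.000 [7.6, 6.1, 2.0, 140.1, 266.4, 7.9, 104.7] X
  e0.000 [18.3, 6.2, -10.0, 140.1, 266.1, 6.2, 104.7] X
  e0.000 [29.0, 6.5, -22.0, 140.0, 265.6, 4.4, 105.0] X
  e0.000 [39.6, 7.1, -34.0, 139.9, 264.4, 2.4, 105.9] X
  e0.000 [49.6, 8.1, -46.0, 139.9, 295.3, -0.3, 74.5] X
  e0.000 [59.5, 9.9, -58.0, 140.5, 100.0, 3.5, 269.6] X
  e0.000 [67.9, 12.7, -70.0, 140.4, 91.8, 8.4, 277.0] X
```

```bash
cat > sim.py <<'E'
from ik import *
VM=np.array([136.94,136.94,180,180,180,180,180])*.7
def iksolve(q,T,RT,mode,n=30,lam=.02):
    for _ in range(n):
        X,R,ax,o=chain(q,p);e=np.r_[T-X,R@Ro.from_matrix(R.T@RT).as_rotvec()]
        if np.abs(e).max()<2e-4: break
        J=np.vstack([np.cross(ax,X-o).T,ax.T])
        act=np.ones(7,bool)
        for _ in range(4):
            Ja=J*act;dq=Ja.T@np.linalg.solve(Ja@Ja.T+lam**2*np.eye(6),e)
            if mode=="null":
                N=np.eye(7)-np.linalg.pinv(Ja)@Ja; dq+=N@(np.radians(HOME-q)*.05)*act
            nq=q+np.degrees(dq);bad=((nq<LO)|(nq>HI))&act
            if mode=="clip" or not bad.any(): break
            act&=~bad
        q=np.clip(q+np.clip(np.degrees(dq),-20,20),LO,HI)
    return q
HOME=np.array([-70.386,29.076,-13.614,85.956,7.203,65.826,-8.870])
def run(q,X0,R0,rows,mode):
    """rows: list of (shift cm, rotvec) rel to commanded start; step limited"""
    X,R=X0.copy(),R0
    Rm=R0.as_matrix()
    for sh,rv in rows:
        T=X0+Rm@np.array(sh)/100;RT=R0*Ro.from_rotvec(rv)
        d=T-X;f=min(1,.05/max(1e-9,np.linalg.norm(d)));rr=(R.inv()*RT).as_rotvec();g=min(1,np.radians(8.59)/max(1e-9,np.linalg.norm(rr)))
        k=1.
        for _ in range(8):
            Xn=X+d*f*k;Rn=R*Ro.from_rotvec(rr*g*k);nq=iksolve(q,Xn,Rn.as_matrix(),mode)
            if (np.abs(nq-q)<=VM*.1+.01).all(): break
            k*=.7
        q=nq;X,R=Xn,Rn
        if mode!="x":
            X,Rm_,_,_=chain(q,p);R=Ro.from_matrix(Rm_)
    return q,X,R
if __name__=="__main__":
    q0=HOME.copy()
    for mode in("clip","act","null"):
        X,R,_,_=chain(q0,p);R=Ro.from_matrix(R)
        rows=[((-22,-28,-2),(-.35,-.08,.95))]*7+[((-45.2,-57,.2),(-.708,-.173,1.975))]*11
        q,X,R=run(q0,X,R,rows,mode);print(mode,q.round(1),X.round(3))
        q=np.array([-79.1,-10.9,77.1,140.2,48.4,10.,-85.2]);X,R,_,_=chain(q,p);R=Ro.from_matrix(R)
        q,X,R=run(q,X,R,[((37.4,-35,-6.5),(.682,0,-1.529))]*13,mode);print("  2",q.round(1),X.round(3))
        q=np.array([-145.9,-13.5,77.1,105.7,14.7,75.,-22.6]);X,R,_,_=chain(q,p);R=Ro.from_matrix(R)
        q,X,R=run(q,X,R,[((29.7,18.8,12),(.05,.013,-.457))]*5,mode);print("  3",q.round(1),X.round(3))
E
python3 sim.py
```

```text
clip [-71.6  -1.1  77.2 140.2 -39.3  10.4   5.5] [ 0.435 -0.021  0.225]
  2 [-176.5  -13.6   77.2  106.7   35.8   64.4  -51.5] [0.172 0.47  0.387]
  3 [-176.5  -13.6   77.2   94.9   17.    80.4  -22.7] [0.102 0.428 0.435]
act [-69.1  -8.8  67.  140.1  31.6  10.  -68.5] [ 0.438 -0.036  0.241]
  2 [-137.2  -12.6   74.8  106.7   12.7   75.8  -15.8] [0.271 0.255 0.359]
  3 [-151.4  -13.5   77.1  109.6   13.4   72.9   -2.5] [0.211 0.301 0.336]
null [-75.7  -8.8  69.4 141.4  42.5  10.  -79.6] [ 0.433 -0.012  0.232]
  2 [-61.6  24.6  14.6  83.2  -6.2  73.1   3.4] [0.385 0.46  0.3  ]
  3 [-151.4  -13.5   77.1  109.6   13.4   72.9   -2.5] [0.211 0.301 0.336]
```

```bash
nproc; cat > beam.py <<'E'
from sim import *
import multiprocessing as mp
from kin2 import chain
def wp(az,rad,z,extra,tilt):
    A=np.radians(az);t=np.radians(tilt);T=np.array([rad*np.cos(A),rad*np.sin(A),z])
    zz=np.array([np.sin(t)*np.cos(A),np.sin(t)*np.sin(A),-np.cos(t)]);x=np.array([-np.sin(A),np.cos(A),0])
    return T,Ro.from_matrix(np.c_[x,np.cross(zz,x),zz])*Ro.from_euler("z",extra,degrees=True)
def step(q,T,RT,n):
    """n rows; returns q, ok, rows used"""
    X,R,_,_=chain(q,p);R=Ro.from_matrix(R);rows=0;ok=True
    for i in range(n):
        d=T-X;nd=np.linalg.norm(d);rr=(R.inv()*RT).as_rotvec();nr=np.linalg.norm(rr)
        if nd<.004 and nr<.03: break
        f=min(1,.05/max(1e-9,nd));g=min(1,np.radians(8.59)/max(1e-9,nr));k=1.
        for _ in range(5):
            nq=iksolve(q,X+d*f*k,(R*Ro.from_rotvec(rr*g*k)).as_matrix(),"act",12)
            if (np.abs(nq-q)<=VM*.1+.01).all(): break
            k*=.6
        if np.abs(nq-q).max()<.02: break
        q=nq;X,R,_,_=chain(q,p);R=Ro.from_matrix(R);rows+=1
        if X[2]<.2 or np.hypot(X[0],X[1])<.27: ok=False
    return q,ok,rows,X
def job(a):
    q,w,n=a;T,RT=wp(*w);return (w,)+step(q,T,RT,n)
if __name__=="__main__":
    import sys,time
    rng=np.random.default_rng(int(sys.argv[1]));q0=np.array([-165.925,-13.521,77.105,108.036,14.718,73.262,-17.098])
    beam=[(q0,[],0)]
    with mp.Pool() as P:
        for depth in range(3):
            jobs=[];par=[]
            N=600//len(beam)
            for b in beam:
                for _ in range(N):
                    w=(rng.uniform(-110,110),rng.uniform(.35,.8),rng.uniform(.25,.6),rng.uniform(-100,100),rng.uniform(-35,35));jobs.append((b[0],w,20));par.append(b)
            res=P.map(job,jobs,chunksize=10);nb=[]
            for (w,q,ok,rows,X),b in zip(res,par):
                if not ok: continue
                nb.append((q,b[1]+[(np.round(w,2).tolist(),rows)],b[2]+rows))
            nb.sort(key=lambda t:t[0][2]+.3*max(0,-60-t[0][0])+t[2]*.3)
            beam=nb[:12]
            for q,ws,c in beam[:4]: print(depth,q.round(0).tolist(),c,ws)
E
time timeout 500 python3 beam.py 0
```

```text
4
0 [-77.0, 20.0, -43.0, 57.0, -2.0, 113.0, 71.0] 20 [([101.7, 0.56, 0.58, -93.89, -30.37], 20)]
0 [-28.0, -14.0, -14.0, 100.0, -19.0, 68.0, 7.0] 20 [([38.67, 0.35, 0.52, 25.36, 31.36], 20)]
0 [-56.0, -14.0, -9.0, 143.0, -1.0, 27.0, 75.0] 20 [([-106.06, 0.61, 0.32, 95.11, -27.48], 20)]
0 [-43.0, -14.0, -9.0, 143.0, 27.0, 16.0, 69.0] 20 [([-93.18, 0.59, 0.31, 61.43, -33.42], 20)]
1 [31.0, 36.0, -78.0, 113.0, 69.0, 64.0, 165.0] 40 [([-36.89, 0.35, 0.37, 67.05, -29.39], 20), ([-4.64, 0.68, 0.39, 79.09, 26.0], 20)]
1 [18.0, 41.0, -75.0, 77.0, 31.0, 68.0, 165.0] 37 [([39.78, 0.42, 0.36, -89.4, 34.76], 17), ([25.15, 0.72, 0.34, 84.82, 6.57], 20)]
1 [23.0, 19.0, -75.0, 100.0, 38.0, 54.0, 165.0] 40 [([-71.01, 0.52, 0.27, 45.18, -28.86], 20), ([22.76, 0.58, 0.41, 73.82, 21.17], 20)]
1 [12.0, 32.0, -74.0, 74.0, 18.0, 95.0, 164.0] 40 [([-36.89, 0.35, 0.37, 67.05, -29.39], 20), ([20.12, 0.5, 0.42, 77.28, -14.73], 20)]
2 [-49.0, 45.0, -82.0, 74.0, 35.0, 106.0, 50.0] 49 [([39.78, 0.42, 0.36, -89.4, 34.76], 17), ([96.16, 0.44, 0.26, 47.06, 21.22], 17), ([82.44, 0.56, 0.33, -92.21, -13.95], 15)]
2 [-6.0, 13.0, -82.0, 123.0, 34.0, 34.0, 41.0] 50 [([-61.5, 0.64, 0.36, 99.36, -27.38], 20), ([94.74, 0.69, 0.57, 32.56, 29.08], 19), ([70.57, 0.5, 0.26, -79.61, 25.3], 11)]
2 [-6.0, 3.0, -82.0, 121.0, 12.0, 29.0, 53.0] 51 [([-61.5, 0.64, 0.36, 99.36, -27.38], 20), ([94.74, 0.69, 0.57, 32.56, 29.08], 19), ([81.21, 0.51, 0.31, -68.87, 30.46], 12)]
2 [13.0, -13.0, -81.0, 115.0, -23.0, 46.0, 52.0] 50 [([60.06, 0.36, 0.45, -61.75, 18.67], 15), ([1.79, 0.63, 0.42, 91.37, -24.41], 20), ([80.29, 0.47, 0.33, -29.03, 22.52], 15)]
real	1m52.649s
user	6m38.337s
sys	0m0.438s
```

```bash
cat > beam2.py <<'E'
from beam import *
def fin(a):
    q,deg=a;T,RT=target(.085,deg);q1,ok,rows,X=step(q,T,RT,25)
    e=np.linalg.norm(X-T)+.3*np.linalg.norm((Ro.from_matrix(chain(q1,p)[1]).inv()*RT).as_rotvec())
    return q1,ok,rows,e,deg
if __name__=="__main__":
    import sys
    rng=np.random.default_rng(int(sys.argv[1]));q0=np.array(eval(sys.argv[2]));D_=int(sys.argv[3])
    beam=[(q0,[],0)]
    def key(t):
        q=t[0];return abs(q[2]+65)+.15*abs(q[0]-50)+.1*abs(q[4]-90)+.3*max(0,abs(q[6])-60)+t[2]*.3
    with mp.Pool() as P:
        allc=[(q0,[],0)] if D_==0 else []
        for depth in range(D_):
            jobs=[];par=[];N=900//len(beam)
            for b in beam:
                for _ in range(N):
                    w=(rng.uniform(-90,100),rng.uniform(.35,.75),rng.uniform(.25,.55),rng.uniform(-100,100),rng.uniform(-35,40));jobs.append((b[0],w,20));par.append(b)
            nb=[(q,b[1]+[(np.round(w,2).tolist(),rows)],b[2]+rows) for (w,q,ok,rows,X),b in zip(P.map(job,jobs,chunksize=10),par) if ok]
            nb.sort(key=key);beam=nb[:15];allc+=nb[:50]
            for q,ws,c in beam[:2]: print(depth,q.round(0).tolist(),c,ws)
        js=[(c[0],d) for c in allc for d in(-100,-60)]
        rs=P.map(fin,js,chunksize=4);o=[]
        for i,(q1,ok,rows,e,deg) in enumerate(rs):
            c=allc[i//2]
            if ok: o.append((e,c[2]+rows,deg,q1.round(0).tolist(),c[0].round(0).tolist(),c[1]))
        o.sort(key=lambda t:t[0]*300+t[1]*.1)
        for x in o[:6]: print("FIN %.4f"%x[0],x[1:])
E
time timeout 560 python3 beam2.py 0 '[-165.925,-13.521,77.105,108.036,14.718,73.262,-17.098]' 2
```

```text
0 [-21.0, -14.0, -11.0, 143.0, 52.0, 35.0, 3.0] 20 [([-19.07, 0.45, 0.25, -93.42, 39.25], 20)]
0 [-29.0, -14.0, -7.0, 142.0, 52.0, 40.0, -56.0] 20 [([-22.17, 0.46, 0.29, -38.93, 39.62], 20)]
1 [-45.0, 34.0, -61.0, 80.0, 23.0, 94.0, 63.0] 39 [([-26.95, 0.42, 0.4, -6.84, 20.58], 20), ([76.2, 0.53, 0.32, -92.21, -12.45], 19)]
1 [-25.0, -4.0, -58.0, 81.0, -4.0, 88.0, -65.0] 31 [([1.39, 0.39, 0.43, 0.83, 28.43], 20), ([85.64, 0.43, 0.55, 67.27, 13.11], 11)]
FIN 0.0001 (35, -60, [68.0, 15.0, -72.0, 141.0, 95.0, 11.0, -26.0], [-15.0, -14.0, -5.0, 113.0, 15.0, 68.0, -19.0], [([-44.0, 0.67, 0.5, -22.45, 26.07], 20)])
FIN 0.0001 (35, -60, [68.0, 15.0, -72.0, 141.0, 95.0, 11.0, -26.0], [-21.0, -13.0, 2.0, 127.0, 18.0, 54.0, -12.0], [([-27.49, 0.46, 0.31, -43.79, 19.82], 20)])
FIN 0.0001 (36, -60, [68.0, 14.0, -71.0, 141.0, 95.0, 11.0, -27.0], [-18.0, -14.0, -5.0, 119.0, 24.0, 55.0, -29.0], [([-25.63, 0.51, 0.45, -23.18, 32.91], 20)])
FIN 0.0001 (36, -100, [67.0, 14.0, -70.0, 141.0, 96.0, 10.0, 13.0], [-21.0, -13.0, 2.0, 127.0, 18.0, 54.0, -12.0], [([-27.49, 0.46, 0.31, -43.79, 19.82], 20)])
FIN 0.0000 (37, -60, [68.0, 14.0, -71.0, 141.0, 95.0, 11.0, -27.0], [-29.0, -14.0, -6.0, 135.0, 24.0, 47.0, -39.0], [([-54.23, 0.57, 0.31, 24.44, 38.49], 20)])
FIN 0.0000 (37, -100, [67.0, 14.0, -71.0, 141.0, 95.0, 11.0, 13.0], [-10.0, -14.0, -5.0, 117.0, 5.0, 64.0, -5.0], [([-26.95, 0.42, 0.4, -6.84, 20.58], 20)])
real	1m52.014s
user	6m22.539s
sys	0m0.519s
```

```bash
python3 -c "
from h import *
god(-25.6,.51,.45,-23.2,32.9)"
```

```text
shift cm [-45.21 -47.56 -12.03] rotvec [-0.2493 -0.5707  1.3132]
```

```bash
python3 -m crank '1 -45.2 -47.6 -12 -0.249 -0.571 1.313;1 -45.2 -47.6 -12 -0.249 -0.571 1.313;1 -45.2 -47.6 -12 -0.249 -0.571 1.313;1 -45.2 -47.6 -12 -0.249 -0.571 1.313;1 -45.2 -47.6 -12 -0.249 -0.571 1.313;1 -45.2 -47.6 -12 -0.249 -0.571 1.313;1 -45.2 -47.6 -12 -0.249 -0.571 1.313;1 -45.2 -47.6 -12 -0.249 -0.571 1.313;1 -45.2 -47.6 -12 -0.249 -0.571 1.313;1 -45.2 -47.6 -12 -0.249 -0.571 1.313;1 -45.2 -47.6 -12 -0.249 -0.571 1.313;1 -45.2 -47.6 -12 -0.249 -0.571 1.313;1 -45.2 -47.6 -12 -0.249 -0.571 1.313;1 -45.2 -47.6 -12 -0.249 -0.571 1.313;1 -45.2 -47.6 -12 -0.249 -0.571 1.313;1 -45.2 -47.6 -12 -0.249 -0.571 1.313'; python3 -c "
from h import *
rep()"
```

```text
time_s: 5.8
position: [0.3653, 0.0537, 0.3996]
tcp_rot: [157.8, 13.2, 102.0]
contact_force: [-0.7, -0.2, -0.8]
finger_gap: 0.0854
t 5.8 up mm 305.6 lateral(jig y, perp) mm [112.6  32.7] euler zyx [-12.5  -9.1  10.8] q [-22.5 -13.5  -5.7 116.   19.3  60.3 -20.7] F tool [ 0.1  -0.97  0.52] M tool [ 0.334  0.268 -0.009] gap 85.4
```

```bash
python3 - <<'E'
from beam2 import *
q=np.array([-22.5,-13.5,-5.7,116.,19.3,60.3,-20.7])
for d in(-100,-80,-60,-55,-40): print(d,[np.round(x,3) for x in fin((q,d))])
from h import *
for d in(-60,-55): go(.085,d)
E
```

```text
Traceback (most recent call last):
numpy._core._exceptions._UFuncOutputCastingError: Cannot cast ufunc 'multiply' output from dtype('float64') to dtype('bool') with casting rule 'same_kind'
```

```bash
python3 - <<'E'
from beam2 import *
q=np.array([-22.5,-13.5,-5.7,116.,19.3,60.3,-20.7])
for d in(-100,-80,-60,-55,-40):
    x=fin((q,d));print(d,x[0].round(1),x[1:4])
from h import *
for d in(-60,-80): go(.085,d)
E
```

```text
-100 [ 66.6  14.  -69.8 140.6  96.2  10.1  12.1] (True, 16, np.float64(0.0019725134711713775))
-80 [ 67.1  14.3 -70.5 140.6  95.9  10.4  -7.3] (False, 16, np.float64(0.0001844453795039517))
-60 [-76.9 -10.2  74.2 140.8  49.2  10.   17.8] (True, 15, np.float64(0.04863400960671911))
-55 [ -5.4   6.3  16.6 139.4 -87.3  10.1 153.7] (True, 20, np.float64(0.007775096707563408))
-40 [-78.2 -10.5  75.5 140.9  51.5  10.   -4.4] (True, 15, np.float64(0.04716059497132307))
shift cm [-7.63 -0.74 23.78] rotvec [-0.2523  0.0157 -0.8091]
shift cm [-7.63 -0.74 23.78] rotvec [-0.2586 -0.0292 -1.1562]
```

```bash
cat > rob.py <<'E'
from beam2 import *
import sys
if __name__=="__main__":
    q0=np.array(eval(sys.argv[1]));rng=np.random.default_rng(3)
    with mp.Pool() as P:
        jobs=[]
        for _ in range(700):
            w=(rng.uniform(-60,90),rng.uniform(.4,.7),rng.uniform(.27,.5),rng.uniform(-100,100),rng.uniform(-20,40));jobs.append((q0,w,18))
        nb=[(q,np.round(w,2).tolist(),rows) for (w,q,ok,rows,X) in P.map(job,jobs,chunksize=10) if ok]
        nb.sort(key=lambda t:t[0][2]+t[2]*1.0);nb=[t for t in nb if abs(t[0][6])<100][:40]
        degs=(-110,-85,-60,-40)
        js=[(c[0],d) for c in nb for d in degs];rs=P.map(fin,js,chunksize=3)
        o=[]
        for i,c in enumerate(nb):
            R=rs[4*i:4*i+4];good=sum(x[1] and x[3]<.003 and x[0][2]<-40 for x in R);o.append((good,-c[2]-min(x[2] for x in R),c[0].round(0).tolist(),c[1],c[2],[(x[0][[0,2,4,5,6]].round(0).tolist(),x[2],round(x[3],3)) for x in R]))
        o.sort(key=lambda t:t[:2],reverse=True)
        for x in o[:6]: print(x)
E
timeout 560 python3 rob.py '[-22.5,-13.5,-5.7,116.,19.3,60.3,-20.7]'
```

```text
(np.int64(4), -33, [-34.0, 15.0, -42.0, 113.0, 32.0, 27.0, 24.0], [64.39, 0.62, 0.28, -57.49, 32.06], 13, [([67.0, -70.0, 96.0, 10.0, 23.0], 20, np.float64(0.0)), ([67.0, -70.0, 96.0, 10.0, -2.0], 20, np.float64(0.0)), ([67.0, -70.0, 96.0, 10.0, -28.0], 20, np.float64(0.0)), ([67.0, -70.0, 96.0, 10.0, -48.0], 20, np.float64(0.0))])
(np.int64(4), -34, [-30.0, 25.0, -50.0, 98.0, 35.0, 45.0, 53.0], [60.43, 0.69, 0.29, -85.75, 25.55], 15, [([67.0, -70.0, 96.0, 10.0, 23.0], 20, np.float64(0.0)), ([67.0, -70.0, 96.0, 10.0, -2.0], 20, np.float64(0.0)), ([67.0, -70.0, 96.0, 10.0, -27.0], 20, np.float64(0.0)), ([67.0, -70.0, 96.0, 10.0, -47.0], 19, np.float64(0.0))])
(np.int64(3), -32, [-28.0, 15.0, -44.0, 116.0, 48.0, 21.0, 18.0], [59.1, 0.64, 0.28, -67.18, 37.37], 14, [([66.0, -70.0, 96.0, 10.0, 22.0], 18, np.float64(0.004)), ([66.0, -70.0, 96.0, 10.0, -3.0], 19, np.float64(0.002)), ([66.0, -70.0, 96.0, 10.0, -28.0], 19, np.float64(0.002)), ([67.0, -70.0, 96.0, 10.0, -48.0], 19, np.float64(0.0))])
(np.int64(3), -36, [-32.0, 23.0, -50.0, 96.0, 28.0, 52.0, 56.0], [63.89, 0.64, 0.3, -83.96, 19
[... 213 characters left out ...]
, 25, np.float64(0.05))])
(np.int64(2), -39, [-29.0, 13.0, -55.0, 117.0, 35.0, 34.0, 50.0], [67.63, 0.56, 0.27, -99.32, 25.66], 18, [([67.0, -70.0, 96.0, 10.0, 23.0], 21, np.float64(0.0)), ([67.0, -70.0, 96.0, 10.0, -3.0], 21, np.float64(0.0)), ([-78.0, 75.0, 52.0, 10.0, 15.0], 25, np.float64(0.047)), ([-72.0, 70.0, 39.0, 10.0, 8.0], 22, np.float64(0.054))])
(np.int64(0), -26, [-26.0, -7.0, -31.0, 111.0, -6.0, 44.0, -40.0], [58.35, 0.49, 0.41, 43.47, 30.65], 8, [([24.0, -16.0, -39.0, 10.0, 159.0], 25, np.float64(0.039)), ([-71.0, 69.0, 38.0, 10.0, 53.0], 18, np.float64(0.054)), ([-72.0, 70.0, 39.0, 10.0, 28.0], 21, np.float64(0.054)), ([-72.0, 70.0, 40.0, 10.0, 7.0], 21, np.float64(0.053))])
```

```bash
python3 - <<'E'
from h import *
X=cloud("scene",np.load("scene_d.npy"));im=cv2.imread("pics/scene0.png").astype(int)
g=(im[...,1]>im[...,2]+50)&(im[...,1]>im[...,0]+30);Q=X[g];Q=Q[~np.isnan(Q[:,0])];print(np.percentile(Q,[2,98],axis=0).round(3))
god(60,.69,.3,-86,25.5)
E
```

```text
[[0.2   0.63  0.108]
 [0.41  0.763 0.122]]
shift cm [54.48  9.6   1.13] rotvec [-0.5723  0.3488 -2.1286]
```

```bash
python3 -m crank '1 54.5 9.6 1.1 -0.572 0.349 -2.129;1 54.5 9.6 1.1 -0.572 0.349 -2.129;1 54.5 9.6 1.1 -0.572 0.349 -2.129;1 54.5 9.6 1.1 -0.572 0.349 -2.129;1 54.5 9.6 1.1 -0.572 0.349 -2.129;1 54.5 9.6 1.1 -0.572 0.349 -2.129;1 54.5 9.6 1.1 -0.572 0.349 -2.129;1 54.5 9.6 1.1 -0.572 0.349 -2.129;1 54.5 9.6 1.1 -0.572 0.349 -2.129;1 54.5 9.6 1.1 -0.572 0.349 -2.129;1 54.5 9.6 1.1 -0.572 0.349 -2.129;1 54.5 9.6 1.1 -0.572 0.349 -2.129;1 54.5 9.6 1.1 -0.572 0.349 -2.129;1 54.5 9.6 1.1 -0.572 0.349 -2.129;1 54.5 9.6 1.1 -0.572 0.349 -2.129;1 54.5 9.6 1.1 -0.572 0.349 -2.129'; cat > fs.py <<'E'
from beam2 import *
from h import *
rep();q=np.array(r.get_state()["joints"])
for d in(-110,-85,-60,-45):
    x=fin((q,d));print(d,x[0].round(1),x[1:4]);go(.085,d)
E
python3 fs.py
```

```text
time_s: 7.4
position: [0.3434, 0.598, 0.2988]
tcp_rot: [178.0, 25.2, -124.2]
contact_force: [-0.0, 0.4, -0.7]
finger_gap: 0.0856
t 7.4 up mm 213.8 lateral(jig y, perp) mm [657.2 -11.9] euler zyx [-139.5   20.8   20.3] q [-29.7  24.7 -49.4  96.   33.7  46.   54.7] F tool [-0.03  0.24  0.79] M tool [0.038 0.461 0.036] gap 85.6
-110 [ 66.7  14.  -69.9 140.6  96.1  10.   22.5] (True, 20, np.float64(0.00011133199199965357))
shift cm [ 46.24 -46.82 -12.46] rotvec [ 0.4996 -0.0843  0.4398]
-85 [ 66.8  14.1 -70.  140.6  96.1  10.   -2.5] (True, 20, np.float64(0.00011071285328626536))
shift cm [ 46.24 -46.82 -12.46] rotvec [ 0.481  -0.195   0.8664]
-60 [ 66.8  14.1 -70.  140.6  96.1  10.1 -27.4] (True, 20, np.float64(0.00010762578695180465))
shift cm [ 46.24 -46.82 -12.46] rotvec [ 0.4449 -0.3066  1.2923]
-45 [ 66.3  13.7 -70.  140.7  96.1  10.1 -43. ] (True, 20, np.float64(0.0035361468741388962))
shift cm [ 46.24 -46.82 -12.46] rotvec [ 0.4143 -0.3739  1.5473]
```

```bash
python3 -m crank '1 46.2 -46.8 -12.5 0.445 -0.307 1.292;1 46.2 -46.8 -12.5 0.445 -0.307 1.292;1 46.2 -46.8 -12.5 0.445 -0.307 1.292;1 46.2 -46.8 -12.5 0.445 -0.307 1.292;1 46.2 -46.8 -12.5 0.445 -0.307 1.292;1 46.2 -46.8 -12.5 0.445 -0.307 1.292;1 46.2 -46.8 -12.5 0.445 -0.307 1.292;1 46.2 -46.8 -12.5 0.445 -0.307 1.292;1 46.2 -46.8 -12.5 0.445 -0.307 1.292;1 46.2 -46.8 -12.5 0.445 -0.307 1.292;1 46.2 -46.8 -12.5 0.445 -0.307 1.292;1 46.2 -46.8 -12.5 0.445 -0.307 1.292;1 46.2 -46.8 -12.5 0.445 -0.307 1.292;1 46.2 -46.8 -12.5 0.445 -0.307 1.292;1 46.2 -46.8 -12.5 0.445 -0.307 1.292;1 46.2 -46.8 -12.5 0.445 -0.307 1.292;1 46.2 -46.8 -12.5 0.445 -0.307 1.292;1 46.2 -46.8 -12.5 0.445 -0.307 1.292'; python3 fs.py
```

```text
time_s: 9.2
position: [0.4685, -0.0257, 0.2008]
tcp_rot: [160.8, 29.5, 149.0]
contact_force: [0.6, 0.3, 0.1]
finger_gap: 0.0853
t 9.2 up mm 86.9 lateral(jig y, perp) mm [26.3 -1.5] euler zyx [-60.    0.1   0.3] q [ 60.2  12.  -67.1 141.   95.9  10.4 -31.6] F tool [-0.37  0.53  0.26] M tool [0.291 0.509 0.02 ] gap 85.3
-110 [ 66.8  14.1 -70.  140.6  96.1  10.1  22.6] (False, 7, np.float64(9.192645299691992e-05))
shift cm [-1.44 -2.2   0.18] rotvec [ 0.0017 -0.0051 -0.8721]
-85 [ 66.8  14.1 -70.  140.6  96.1  10.1  -2.4] (False, 4, np.float64(9.628594418814491e-05))
shift cm [-1.44 -2.2   0.18] rotvec [ 0.0006 -0.0053 -0.4358]
-60 [ 66.8  14.1 -70.  140.6  96.1  10.1 -27.5] (True, 1, np.float64(0.0001357805807458897))
shift cm [-1.44 -2.2   0.18] rotvec [-0.0006 -0.0052  0.0005]
-45 [ 68.2  14.8 -72.3 140.5  94.5  11.3 -41.1] (False, 2, np.float64(0.0002071276248919718))
shift cm [-1.44 -2.2   0.18] rotvec [-0.0013 -0.0051  0.2623]
```

Right branch reached. Next I finish the lateral alignment, ease a little down the axis, and look.

```bash
python3 -m crank '1 -1.44 -2.2 0.2 0 -0.005 0;1 -1.44 -2.2 0.2 0 -0.005 0;1 -1.44 -2.2 1.5 0 -0.005 0;1 -1.44 -2.2 1.5 0 -0.005 0;1 -1.44 -2.2 1.5 0 -0.005 0'; python3 - <<'E'
from h import *
rep()
for n in("scene","top"):
    im,d=imaging.get_image(n);np.save(n+"_d1.npy",d)
    (x,y)=((110,120) if n=="scene" else (235,140))
    c=cv2.resize(im[y:y+150,x:x+190,::-1],None,fx=4,fy=4,interpolation=cv2.INTER_CUBIC);cv2.imwrite(f"pics/{n}1.png",c)
E
```

```text
time_s: 9.7
position: [0.4799, -0.0496, 0.1889]
tcp_rot: [160.9, 29.7, 149.1]
contact_force: [0.0, 0.4, 0.2]
finger_gap: 0.0856
t 9.7 up mm 71.6 lateral(jig y, perp) mm [ 1.6 -0.4] euler zyx [-60.2   0.1   0.1] q [ 63.9  18.  -71.1 140.5 100.3  15.4 -32.5] F tool [ 0.07  0.42 -0.08] M tool [0.295 0.496 0.03 ] gap 85.6
```

View pics/scene1.png

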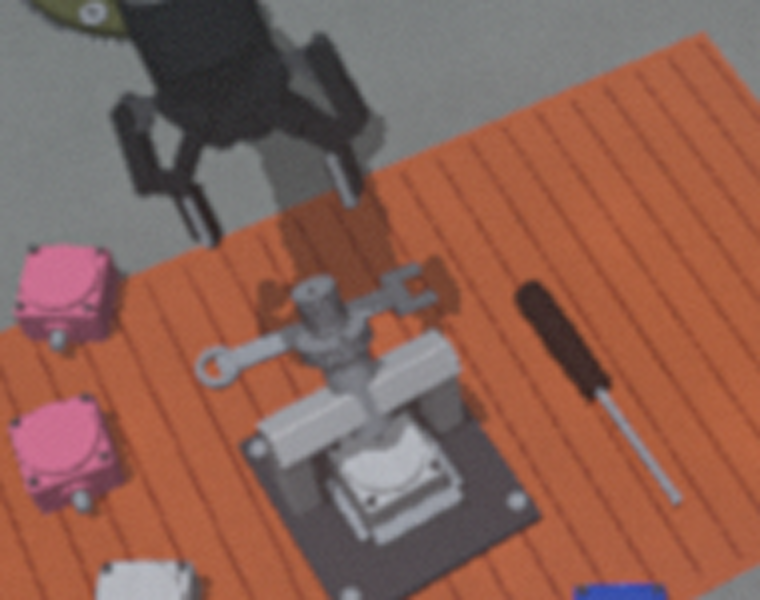

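View pics/top1.png

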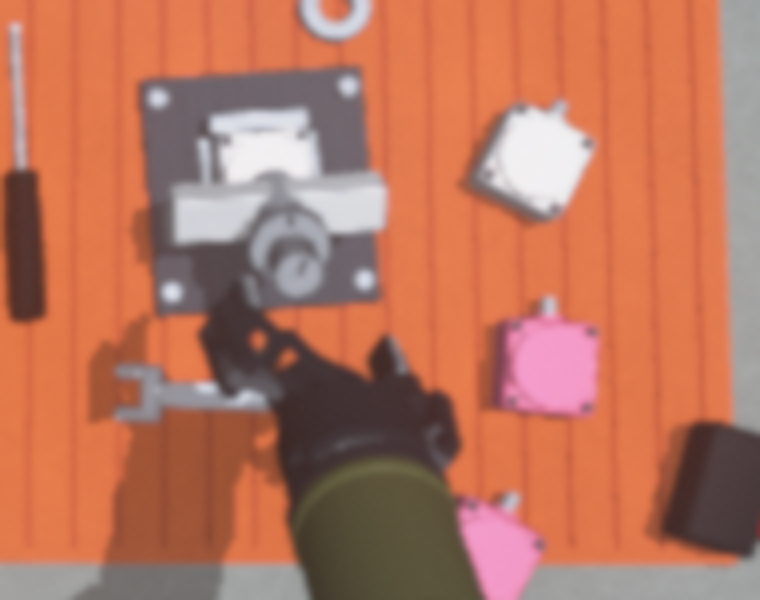

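```bash
python3 - <<'E'
from h import *
s,P0,R=cur()
for n,o in(("scene",(110,120)),("top",(235,140))):
    for sgn in(1,-1):
        X=P0+R.apply([0,sgn*.043,-.013]);print(n,((proj(n,X)[0]-o)*4).round(0))
    print(" knobtop",((proj(n,C+.039*a)[0]-o)*4).round(0),"ring",((proj(n,C)[0]-o)*4).round(0), "xbar",((proj(n,C-.033*a+.066*yj)[0]-o)*4).round(0),((proj(n,C-.033*a-.066*yj)[0]-o)*4).round(0))
E
```

```text
scene [347. 201.]
scene [218. 239.]
 knobtop [308. 284.] ring [331. 336.] xbar [439. 331.] [259. 428.]
top [243. 289.]
top [372. 344.]
 knobtop [298. 275.] ring [288. 242.] xbar [173. 222.] [385. 208.]
```

```bash
cat > ov.py <<'E'
from h import *
import sys
def circ(c,s,rad):
    t=np.linspace(0,2*np.pi,60);u=yj;v=np.cross(a,yj);return c+s*a+rad*(np.cos(t)[:,None]*u+np.sin(t)[:,None]*v)
def ov(src,name,c,boxes):
    out=[]
    for n,(x,y,w,h) in boxes.items():
        im=src[n][y:y+h,x:x+w];k=390//w;im=cv2.resize(im,None,fx=k,fy=k,interpolation=cv2.INTER_CUBIC)
        for s,rad,col in((.039,.014,(0,0,255)),(.011,.014,(0,255,255)),(.007,.024,(0,255,0)),(-.007,.024,(255,0,0))):
            q=((proj(n,circ(c,s,rad))-[x,y]+.5)*k-.5).round().astype(np.int32);cv2.polylines(im,[q],True,col,1)
        out.append(im)
    H=min(o.shape[0] for o in out);cv2.imwrite(name,np.hstack([o[:H] for o in out]))
B={"scene":(170,175,45,55),"top":(285,175,45,55)}
if __name__=="__main__":
    src={n:cv2.imread(f"pics/{n}0.png") for n in("scene","top")}
    ov(src,"pics/ovA.png",C,B);ov(src,"pics/ovB.png",np.array([.5234,-.0484,.1315]),B)
E
python3 ov.py
```

```text
(no output)
```

View pics/ovA.png

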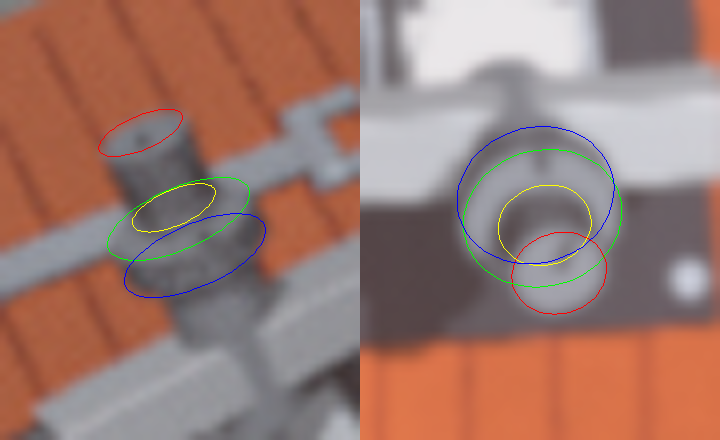

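View pics/ovB.png

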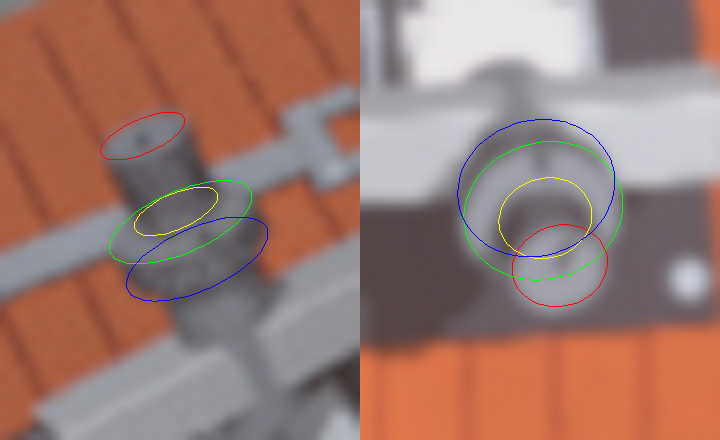

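```bash
sed -i 's/^C=np.array.*;YAW/C=np.array([.5221,-.0482,.1308]);YAW/' h.py; python3 -c "
from h import *
rep();go(-.018,-60)"
```

```text
t 9.8 up mm 72.1 lateral(jig y, perp) mm [ 1.2 -0.8] euler zyx [-60.3  -0.    0.1] q [ 63.9  17.9 -71.1 140.5 100.4  15.4 -32.5] F tool [-0.15  0.37 -0.04] M tool [ 0.314  0.488 -0.013] gap 85.6
shift cm [-0.14 -0.05  9.01] rotvec [-0.001  -0.0011  0.005 ]
```

```bash
python3 -m crank '1 -0.14 -0.05 3 0 0 0;1 -0.14 -0.05 6 0 0 0;1 -0.14 -0.05 8 0 0 0;0.6 -0.14 -0.05 9 0 0 0;0.25 -0.14 -0.05 9 0 0 0;0.25 -0.14 -0.05 9 0 0 0;0.25 -0.14 -0.05 9 0 0 0'; python3 -c "
from h import *
rep();go(-.018,-60)"
```

```text
time_s: 10.5
position: [0.5325, -0.0484, 0.1168]
tcp_rot: [161.0, 29.9, 149.1]
contact_force: [-0.3, 0.2, 0.3]
finger_gap: 0.0532
t 10.5 up mm -17.5 lateral(jig y, perp) mm [-0.9  0.5] euler zyx [-60.3  -0.1   0. ] q [ 51.7  36.9 -70.  140.2 114.1  36.6 -44.5] F tool [ 0.17  0.14 -0.45] M tool [0.29  0.512 0.003] gap 53.2
shift cm [0.09 0.06 0.05] rotvec [-0.0019  0.0005  0.0054]
```

Now 53 mm with no contact. I narrow further and watch for one-sided contact.

```bash
python3 -m crank '0.18 0 0 0 0 0 0;0.14 0 0 0 0 0 0;0.14 0 0 0 0 0 0'; python3 -c "
from h import *
rep()"
```

```text
time_s: 10.8
position: [0.5331, -0.0479, 0.1168]
tcp_rot: [160.9, 29.9, 149.1]
contact_force: [-0.2, 1.7, 2.8]
finger_gap: 0.0487
t 10.8 up mm -17.8 lateral(jig y, perp) mm [-0.5  1. ] euler zyx [-60.3  -0.   -0. ] q [ 51.7  36.9 -70.1 140.2 114.2  36.6 -44.5] F tool [-0.42  2.26 -2.33] M tool [-0.383  0.482  0.027] gap 48.7
```

```bash
python3 -m crank '-1 0 0 0 0 0 0;-1 0 0 0 0 0 0;-1 0 0 0 0 0 0'; python3 -c "
from h import *
rep()"
```

```text
time_s: 11.1
position: [0.533, -0.0475, 0.1171]
tcp_rot: [160.9, 30.0, 149.2]
contact_force: [-7.4, 2.0, 14.8]
finger_gap: 0.0461
t 11.1 up mm -17.5 lateral(jig y, perp) mm [-0.1  1.1] euler zyx [-60.4  -0.   -0.1] q [ 51.7  36.9 -70.1 140.2 114.2  36.7 -44.5] F tool [ -0.99   3.46 -16.29] M tool [-0.4    0.246  0.169] gap 46.1
```

```bash
python3 -m crank '-1 0 0 0 0 0 -0.08;-1 0 0 0 0 0 -0.2;-1 0 0 0 0 0 -0.32;-1 0 0 0 0 0 -0.44;-1 0 0 0 0 0 -0.56'; python3 -c "
from h import *
rep()"
```

```text
time_s: 11.6
position: [0.5332, -0.0464, 0.1173]
tcp_rot: [-178.2, 35.0, -172.6]
contact_force: [-4.8, 5.9, 13.1]
finger_gap: 0.0459
t 11.6 up mm -17.5 lateral(jig y, perp) mm [1.1 1.4] euler zyx [-92.8   0.1  -0.1] q [ 48.2  33.2 -62.5 140.2 120.   31.1 -17.9] F tool [ -4.23   6.01 -13.28] M tool [-1.163 -0.17   0.225] gap 45.9
```

```bash
python3 -m crank '-1 0 0 0 0 0 -0.13;-1 0 0 0 0 0 -0.26;-1 0 0 0 0 0 -0.39;-1 0 0 0 0 0 -0.52;-1 0 0 0 0 0 -0.65;-1 0 0 0 0 0 -0.78;-1 0 0 0 0 0 -0.91;-1 0 0 0 0 0 -1.01;-1 0 0 0 0 0 -1.01'; python3 -c "
from h import *
rep()"
```

```text
time_s: 12.5
position: [0.5321, -0.0446, 0.1166]
tcp_rot: [-148.7, 16.5, -110.5]
contact_force: [-6.3, 8.8, 10.4]
finger_gap: 0.0461
t 12.5 up mm -17.5 lateral(jig y, perp) mm [2.9 0.3] euler zyx [-1.507e+02  3.000e-01  1.000e-01] q [ 39.5  27.9 -47.2 140.4 134.8  23.2  25.2] F tool [ -8.76   3.43 -11.74] M tool [-1.026 -1.645 -0.178] gap 46.1
```

```bash
sed -i 's/^C=np.array.*;YAW/C=np.array([.5221,-.0482,.1308]);YAW/' h.py; cat >> h.py <<'E'
C=C+.001*yj-.0008*np.cross(-a,yj)
E
python3 -m crank '0.5 0 0 0 0 0 0;0.5 0 0 0 0 0 0;0.5 0 0 0 0 0 0'; python3 -c "
from h import *
rep();go(.013,-150)"
```

```text
time_s: 12.8
position: [0.5328, -0.0492, 0.1159]
tcp_rot: [-148.7, 16.5, -111.3]
contact_force: [0.4, 0.1, -0.2]
finger_gap: 0.0641
t 12.8 up mm -18.3 lateral(jig y, perp) mm [-2.7  0.9] euler zyx [-1.501e+02 -1.000e-01  1.000e-01] q [ 39.6  28.  -47.  140.3 134.7  23.4  25. ] F tool [-0.18 -0.12  0.39] M tool [-0.553  0.348  0.008] gap 64.1
shift cm [-0.18  0.21 -3.13] rotvec [-0.0002 -0.0025  0.0026]
```

```bash
python3 -m crank '0.5 -0.18 0.21 -1.5 0 0 0;0.5 -0.18 0.21 -3.1 0 0 0;0 -0.18 0.21 -3.1 0 0 0;-0.24 -0.18 0.21 -3.1 0 0 0;-0.24 -0.18 0.21 -3.1 0 0 0;-0.24 -0.18 0.21 -3.1 0 0 0'; python3 -c "
from h import *
rep();go(.013,-150)"
```

```text
time_s: 13.4
position: [0.5143, -0.047, 0.1403]
tcp_rot: [-148.8, 16.5, -111.2]
contact_force: [-0.5, 0.1, -0.3]
finger_gap: 0.0326
t 13.4 up mm 12.2 lateral(jig y, perp) mm [ 0.7 -0. ] euler zyx [-1.502e+02 -0.000e+00  1.000e-01] q [ 41.5  22.8 -47.3 141.  133.4  18.4  25.4] F tool [ 0.23  0.59 -0.01] M tool [-0.541  0.271  0.006] gap 32.6
shift cm [ 0.06 -0.04 -0.08] rotvec [ 0.001  -0.0013  0.0032]
```

```bash
python3 -m crank '-0.32 0.06 -0.04 -0.1 0 0 0;-1 0.06 -0.04 -0.1 0 0 0;-1 0.06 -0.04 -0.1 0 0 0;-1 0.06 -0.04 -0.1 0 0 0'; python3 -c "
from h import *
rep()"; python3 -m crank '-1 0 0 0 0 0 0.1;-1 0 0 0 0 0 0.2;-1 0 0 0 0 0 0.3;-1 0 0 0 0 0 0.4;-1 0 0 0 0 0 0.5;-1 0 0 0 0 0 0.5';python3 -c "
from h import *
rep()"
```

```text
time_s: 13.8
position: [0.5135, -0.0477, 0.1415]
tcp_rot: [-148.8, 16.5, -111.2]
contact_force: [-0.6, 0.9, 0.3]
finger_gap: 0.0264
t 13.8 up mm 13.7 lateral(jig y, perp) mm [ 0.1 -0. ] euler zyx [-1.502e+02 -0.000e+00  1.000e-01] q [ 41.8  22.6 -47.3 141.  133.4  18.1  25.4] F tool [-0.64  0.7  -0.59] M tool [-0.62   0.373  0.038] gap 26.4
time_s: 14.4
position: [0.5135, -0.0477, 0.1415]
tcp_rot: [-160.0, 29.2, -139.3]
contact_force: [-1.1, -0.3, 1.9]
finger_gap: 0.0265
t 14.4 up mm 13.7 lateral(jig y, perp) mm [ 0.1 -0. ] euler zyx [-1.215e+02 -0.000e+00  1.000e-01] q [ 46.6  24.6 -55.1 140.9 124.7  21.2   5.2] F tool [-0.05 -0.3  -2.18] M tool [-0.436  0.594  0.07 ] gap 26.5
```

```bash
python3 -m crank '-1 0 0 0 0 0 0.12;-1 0 0 0 0 0 0.24;-1 0 0 0 0 0 0.36;-1 0 0 0 0 0 0.48;-1 0 0 0 0 0 0.6';python3 - <<'E'
from h import *
rep()
for _ in range(3):
    s,P0,R=cur();print((R.inv().apply(s["moment"])).round(3))
E
```

```text
time_s: 14.9
position: [0.5135, -0.0477, 0.1416]
tcp_rot: [178.0, 34.9, -179.5]
contact_force: [-0.2, 0.2, -0.7]
finger_gap: 0.0259
t 14.9 up mm 13.7 lateral(jig y, perp) mm [0.1 0. ] euler zyx [-87.1  -0.    0.1] q [ 51.7  27.9 -64.2 140.9 116.1  26.2 -20.9] F tool [0.53 0.2  0.43] M tool [-0.166  0.711 -0.014] gap 25.9
[-0.166  0.711 -0.014]
[-0.166  0.711 -0.014]
[-0.166  0.711 -0.014]
```

```bash
python3 - <<'E'
from h import *
o=[]
for n in("scene","top"):
    im,d=imaging.get_image(n)
    (x,y)=((150,160) if n=="scene" else (265,150))
    o.append(cv2.resize(im[y:y+110,x:x+80,::-1],None,fx=5,fy=5,interpolation=cv2.INTER_CUBIC))
cv2.imwrite("pics/k1.png",np.hstack(o))
rep()
E
```

```text
t 15.0 up mm 13.7 lateral(jig y, perp) mm [0.1 0. ] euler zyx [-87.2  -0.    0.1] q [ 51.7  27.9 -64.2 140.9 116.1  26.2 -20.8] F tool [-0.02  0.59 -2.99] M tool [-0.089  0.675  0.025] gap 26.1
```

View pics/k1.png

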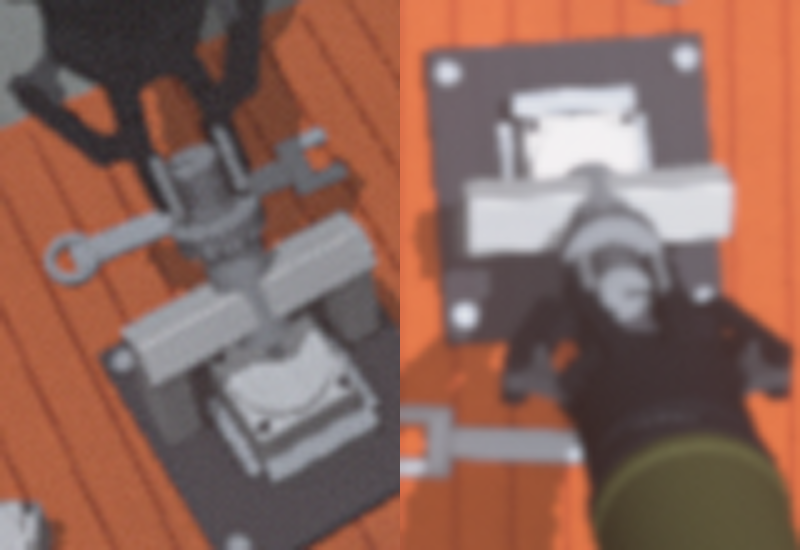

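```bash
cat > m.py <<'E'
from h import *
s,P0,R=cur();M=R.inv().apply(s["moment"]);e=(target(0,0)[1].inv()*R).as_euler("zyx",degrees=True)[0]
print("t %.2f deg %.1f Mz %.3f eff7 %.3f gap %.1f"%(s["time_s"],e,M[2],s["joint_efforts"][6],s["finger_gap"]*1000),"F",R.inv().apply(s["contact_force"]).round(1), "q",s["joints"].round(0))
E
python3 -m crank '-1 0 0 0 0 0 0.1;-1 0 0 0 0 0 0.2;-1 0 0 0 0 0 0.3'|head -1;python3 m.py
python3 -m crank '-1 0 0 0 0 0 0.1'|head -1;python3 m.py
python3 -m crank '-1 0 0 0 0 0 0.1'|head -1;python3 m.py
```

```text
time_s: 15.3
t 15.30 deg -70.1 Mz -0.088 eff7 1.295 gap 26.2 F [ 0.9 -1.1  0.1] q [ 54.  30. -68. 141. 113.  29. -35.]
time_s: 15.4
t 15.40 deg -64.4 Mz -0.075 eff7 1.308 gap 26.3 F [ 1.3 -1.1  0.4] q [ 54.  30. -70. 141. 112.  30. -40.]
time_s: 15.5
t 15.50 deg -58.7 Mz -0.088 eff7 1.325 gap 26.1 F [ 1.  -0.8 -0.7] q [ 55.  31. -71. 141. 111.  31. -44.]
```

```bash
for i in 1 2; do :; done
python3 -m crank '-1 0 0 0 0 0 0.1'|head -1;python3 m.py
python3 -m crank '-1 0 0 0 0 0 0.1'|head -1;python3 m.py
python3 -m crank '-1 0 0 0 0 0 0.07'|head -1;python3 m.py
```

```text
time_s: 15.6
t 15.60 deg -52.9 Mz -0.090 eff7 1.340 gap 26.4 F [ 0.4 -0.5 -1.4] q [ 55.  32. -72. 141. 110.  32. -49.]
time_s: 15.7
t 15.70 deg -47.2 Mz -0.102 eff7 1.355 gap 26.6 F [ 0.  -1.8 -2.7] q [ 56.  32. -74. 141. 109.  33. -54.]
time_s: 15.8
t 15.80 deg -43.2 Mz -0.086 eff7 0.610 gap 26.2 F [ 1.2 -1.1 -2.9] q [ 56.  33. -74. 141. 109.  34. -58.]
```

```bash

python3 -m crank '-1 0 0 0 0 0 0.08'|head -1;python3 m.py
python3 -m crank '-1 0 0 0 0 0 0.08'|head -1;python3 m.py
python3 -m crank '-1 0 0 0 0 0 0.06'|head -1;python3 m.py
```

```text
time_s: 15.9
t 15.90 deg -38.7 Mz -0.101 eff7 1.182 gap 26.4 F [-0.3 -1.  -2.7] q [ 57.  33. -75. 141. 108.  34. -62.]
time_s: 16.0
t 16.00 deg -34.1 Mz -0.112 eff7 1.099 gap 26.0 F [ 1.1 -1.7 -2.5] q [ 57.  34. -76. 141. 108.  35. -66.]
time_s: 16.1
t 16.10 deg -30.7 Mz -0.195 eff7 0.536 gap 26.3 F [ 0.3 -0.7 -2.3] q [ 57.  34. -76. 141. 107.  35. -69.]
```

```bash

python3 -m crank '-1 0 0 0 0 0 0.03'|head -1;python3 m.py
python3 -m crank '-1 0 0 0 0 0 0.03'|head -1;python3 m.py
```

```text
time_s: 16.2
t 16.20 deg -28.9 Mz -0.148 eff7 -0.129 gap 26.4 F [ 0.4 -0.9 -3. ] q [ 57.  34. -77. 141. 107.  35. -71.]
time_s: 16.3
t 16.30 deg -27.2 Mz -0.204 eff7 0.273 gap 26.6 F [ 0.2 -1.  -1.4] q [ 57.  34. -77. 141. 107.  36. -72.]
```

```bash

python3 -m crank '-1 0 0 0 0 0 0.03'|head -1;python3 m.py
python3 -m crank '-1 0 0 0 0 0 0.03'|head -1;python3 m.py
```

```text
time_s: 16.4
t 16.40 deg -25.3 Mz -0.239 eff7 0.316 gap 26.5 F [ 0.6 -2.  -2.1] q [ 57.  34. -77. 141. 107.  36. -74.]
time_s: 16.5
t 16.50 deg -23.5 Mz -0.145 eff7 0.318 gap 26.4 F [ 1.  -0.5  0.3] q [ 57.  34. -77. 141. 107.  36. -76.]
```

```bash

for k in 1; do python3 -m crank '-1 0 0 0 0 0 0'|head -1;python3 m.py; done
python3 -m crank '-1 0 0 0 0 0 0.015'|head -1;python3 m.py
python3 -m crank '-1 0 0 0 0 0 0.015'|head -1;python3 m.py
```

```text
time_s: 16.6
t 16.60 deg -23.5 Mz -0.033 eff7 -0.388 gap 26.1 F [ 0.6 -0.1 -1.4] q [ 57.  34. -77. 141. 107.  36. -76.]
time_s: 16.7
t 16.70 deg -22.7 Mz -0.211 eff7 0.170 gap 25.9 F [ 0.7 -0.5 -0.4] q [ 57.  34. -77. 141. 107.  36. -77.]
time_s: 16.8
t 16.80 deg -21.8 Mz -0.198 eff7 0.069 gap 26.5 F [ 0.3 -1.9 -0.3] q [ 57.  35. -77. 141. 107.  36. -77.]
```

```bash
python3 -m crank '0.5 0 0 0 0 0 0;0.5 0 0 0 0 0 0;0.5 0 0 0 0 0 0'|head -1; python3 -m crank '0.6 0 0 0 0 0 -0.15;0.6 0 0 0 0 0 -0.3;0.6 0 0 0 0 0 -0.45;0.6 0 0 0 0 0 -0.6;0.6 0 0 0 0 0 -0.75;0.6 0 0 0 0 0 -0.9;0.6 0 0 0 0 0 -1.05;0.6 0 0 0 0 0 -1.2;0.6 0 0 0 0 0 -1.35;0.6 0 0 0 0 0 -1.5;0.6 0 0 0 0 0 -1.65;0.6 0 0 0 0 0 -1.8;0.6 0 0 0 0 0 -1.95;0.6 0 0 0 0 0 -2.1;0.6 0 0 0 0 0 -2.1'; python3 -c "
from h import *
rep();go(-.0175,-142)"
```

```text
time_s: 17.1
time_s: 18.6
position: [0.5139, -0.0476, 0.142]
tcp_rot: [-151.0, 20.4, -118.3]
contact_force: [-0.0, -0.8, -0.1]
finger_gap: 0.0686
t 18.6 up mm 13.9 lateral(jig y, perp) mm [0.2 0.6] euler zyx [-1.424e+02 -1.000e-01  0.000e+00] q [ 42.7  22.9 -48.8 140.9 131.7  18.6  19.3] F tool [ 0.71 -0.38  0.04] M tool [-0.501  0.393  0.019] gap 68.6
shift cm [0.04 0.04 3.14] rotvec [-0.0005 -0.0012  0.0065]
```

```bash
python3 -m crank '0.6 0.04 0.04 1.6 0 0 0;0.6 0.04 0.04 3.1 0 0 0;0.25 0.04 0.04 3.1 0 0 0;0.2 0.04 0.04 3.1 0 0 0;0.2 0.04 0.04 3.1 0 0 0'; python3 -c "
from h import *
rep();go(-.0175,-142)"
```

```text
time_s: 19.1
position: [0.5306, -0.0466, 0.1163]
tcp_rot: [-151.1, 20.6, -118.5]
contact_force: [0.4, -0.5, 0.1]
finger_gap: 0.0512
t 19.1 up mm -16.8 lateral(jig y, perp) mm [-0.  -0.5] euler zyx [-1.421e+02 -1.000e-01  1.000e-01] q [ 40.6  28.3 -49.  140.6 132.8  24.3  18.5] F tool [ 0.22 -0.65  0.13] M tool [-0.471  0.367 -0.034] gap 51.2
shift cm [-0.03 -0.04  0.07] rotvec [ 0.0002 -0.0014  0.0022]
```

Well centred. I grip the ring and tighten clockwise.

```bash
python3 -m crank '0.1 -0.03 -0.04 0 0 0 0;-1 -0.03 -0.04 0 0 0 0;-1 -0.03 -0.04 0 0 0 0;-1 -0.03 -0.04 0 0 0 0'|head -1; python3 m.py; python3 -m crank '-1 0 0 0 0 0 0.1;-1 0 0 0 0 0 0.22;-1 0 0 0 0 0 0.34;-1 0 0 0 0 0 0.46;-1 0 0 0 0 0 0.58;-1 0 0 0 0 0 0.7;-1 0 0 0 0 0 0.82;-1 0 0 0 0 0 0.94;-1 0 0 0 0 0 1.06;-1 0 0 0 0 0 1.15'; python3 m.py;python3 -c "
from h import *
rep()"
```

```text
time_s: 19.5
t 19.50 deg -142.2 Mz 0.166 eff7 0.123 gap 46.2 F [  1.   -0.3 -10.3] q [ 41.  28. -49. 141. 133.  24.  19.]
time_s: 20.5
position: [0.5305, -0.0465, 0.1168]
tcp_rot: [170.5, 33.8, 167.2]
contact_force: [-7.8, -0.6, 8.4]
finger_gap: 0.0461
t 20.50 deg -76.1 Mz -0.224 eff7 0.699 gap 46.1 F [  1.5  -0.5 -11.4] q [ 50.  35. -67. 141. 117.  34. -32.]
t 20.5 up mm -16.4 lateral(jig y, perp) mm [ 0.2 -0.3] euler zyx [-76.1  -0.1   0.1] q [ 50.   34.9 -66.5 140.5 116.8  34.1 -31.8] F tool [  1.54  -0.5  -11.39] M tool [ 0.101  0.783 -0.224] gap 46.1
```

```bash

python3 -m crank '-1 0 0 0 0 0 0.08;-1 0 0 0 0 0 0.16'|head -1;python3 m.py
python3 -m crank '-1 0 0 0 0 0 0.08'|head -1;python3 m.py
python3 -m crank '-1 0 0 0 0 0 0.08'|head -1;python3 m.py
python3 -m crank '-1 0 0 0 0 0 0.06'|head -1;python3 m.py
python3 -m crank '-1 0 0 0 0 0 0.06'|head -1;python3 m.py
```

```text
time_s: 20.7
t 20.70 deg -67.0 Mz -0.243 eff7 0.880 gap 45.9 F [ -0.1   0.2 -11. ] q [ 51.  36. -69. 141. 115.  36. -39.]
time_s: 20.8
t 20.80 deg -62.5 Mz -0.244 eff7 0.898 gap 46.1 F [  1.4  -0.2 -11. ] q [ 51.  37. -70. 141. 114.  36. -43.]
time_s: 20.9
t 20.90 deg -57.9 Mz -0.274 eff7 0.905 gap 46.5 F [  0.8  -2.  -11.2] q [ 52.  37. -71. 141. 114.  37. -47.]
time_s: 21.0
t 21.00 deg -54.4 Mz -0.182 eff7 0.416 gap 45.7 F [  1.3  -0.1 -12. ] q [ 52.  38. -72. 141. 113.  38. -50.]
time_s: 21.1
t 21.10 deg -51.0 Mz -0.213 eff7 0.614 gap 45.8 F [  0.4   0.2 -11.9] q [ 52.  38. -72. 141. 113.  39. -53.]
```

```bash

python3 -m crank '-1 0 0 0 0 0 0.08'|head -1;python3 m.py
python3 -m crank '-1 0 0 0 0 0 0.08'|head -1;python3 m.py
python3 -m crank '-1 0 0 0 0 0 0.08'|head -1;python3 m.py
python3 -m crank '-1 0 0 0 0 0 0.08'|head -1;python3 m.py
```

```text
time_s: 21.2
t 21.20 deg -46.5 Mz -1.225 eff7 0.737 gap 45.8 F [  0.3  -0.8 -11.8] q [ 53.  38. -73. 140. 112.  39. -57.]
time_s: 21.3
t 21.30 deg -41.8 Mz -1.694 eff7 0.261 gap 46.1 F [ -4.4  -2.3 -15.6] q [ 53.  39. -74. 140. 112.  40. -61.]
time_s: 21.4
t 21.40 deg -37.2 Mz -0.300 eff7 0.339 gap 46.3 F [-18.7  -2.4 -18.4] q [ 53.  40. -75. 140. 111.  41. -65.]
time_s: 21.5
t 21.50 deg -32.6 Mz -1.111 eff7 0.399 gap 46.1 F [-12.   -1.2  -6.1] q [ 54.  40. -76. 140. 111.  42. -69.]
```

```bash
python3 -m crank '0.6 0 0 0 0 0 0;0.6 0 0 0 0 0 0;0.6 0 0 0 0 0 -0.15;0.6 0 0 0 0 0 -0.3;0.6 0 0 0 0 0 -0.45;0.6 0 0 0 0 0 -0.6;0.6 0 0 0 0 0 -0.75;0.6 0 0 0 0 0 -0.9;0.6 0 0 0 0 0 -0.9'; python3 - <<'E'
from h import *
rep();go(-.0175,-84)
im,d=imaging.get_image("top");b=cv2.imread("pics/top0.png")
f=lambda m:cv2.resize(m[170:225,285:335],None,fx=8,fy=8,interpolation=cv2.INTER_CUBIC)
cv2.imwrite("pics/rm.png",np.hstack([f(b),f(im[:,:,::-1])])[:600])
E
```

```text
time_s: 22.4
position: [0.5311, -0.0462, 0.1165]
tcp_rot: [176.3, 34.8, 177.4]
contact_force: [-0.0, -0.7, -0.2]
finger_gap: 0.0685
t 22.4 up mm -16.9 lateral(jig y, perp) mm [0.3 0. ] euler zyx [-84.6  -0.1   0.1] q [ 49.   34.  -64.4 140.5 118.4  32.7 -24.8] F tool [ 0.1  -0.72  0.1 ] M tool [ 0.085  0.544 -0.026] gap 68.5
shift cm [ 0.   -0.03  0.06] rotvec [-0.001  -0.0009  0.0099]
```

View pics/rm.png

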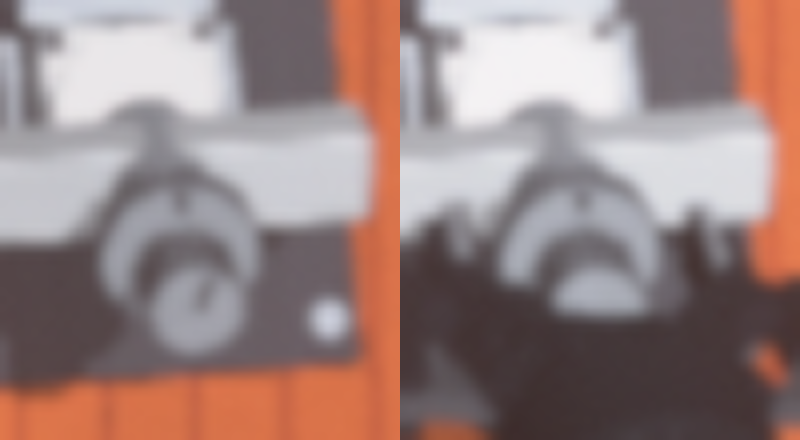

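Seen from the top, the ring's mark is back at its starting place (pixel 181,199 in both crops). I give one confirming turn against the stop.

```bash
python3 -m crank '0.1 0 -0.03 0 0 0 0;-1 0 -0.03 0 0 0 0;-1 0 -0.03 0 0 0 0;-1 0 -0.03 0 0 0 0;-1 0 -0.03 0 0 0 0'|head -1; python3 m.py
python3 -m crank '-1 0 0 0 0 0 0.03'|head -1;python3 m.py
python3 -m crank '-1 0 0 0 0 0 0.03'|head -1;python3 m.py
python3 -m crank '-1 0 0 0 0 0 0.03'|head -1;python3 m.py
python3 -m crank '-1 0 0 0 0 0 0.03'|head -1;python3 m.py
```

```text
time_s: 22.95
t 22.95 deg -84.2 Mz 0.158 eff7 0.114 gap 46.4 F [ -0.9   0.9 -11.3] q [ 49.  34. -65. 140. 118.  33. -25.]
time_s: 23.05
t 23.05 deg -82.7 Mz 0.074 eff7 -0.154 gap 46.2 F [-10.7   0.   -8.5] q [ 49.  34. -65. 140. 118.  33. -26.]
time_s: 23.15
t 23.15 deg -80.9 Mz -1.887 eff7 -1.199 gap 45.9 F [-2.2 -1.  -9.3] q [ 50.  34. -65. 140. 118.  33. -28.]
time_s: 23.25
t 23.25 deg -79.1 Mz -1.109 eff7 -0.163 gap 46.3 F [ -4.9  -1.1 -11.8] q [ 50.  35. -66. 140. 117.  34. -29.]
time_s: 23.35
t 23.35 deg -77.4 Mz -0.315 eff7 0.334 gap 46.1 F [ -5.5  -0.6 -11.7] q [ 50.  35. -66. 140. 117.  34. -31.]
```

```bash
python3 -m crank '0.6 0 0 0 0 0 0;0.8 0 0 0 0 0 0;1 0 0 0 0 0 0;1 0 0 -2 0 0 0;1 0 0 -5 0 0 0;1 0 0 -8 0 0 0;1 0 0 -9.5 0 0 0;1 0 0 -9.5 0 0 0'; python3 - <<'E'
from h import *
rep()
E
```

```text
time_s: 24.15
position: [0.4765, -0.0513, 0.1953]
tcp_rot: [171.6, 34.1, 168.8]
contact_force: [0.4, -1.1, -1.1]
finger_gap: 0.0847
t 24.15 up mm 79.1 lateral(jig y, perp) mm [-0.9  0.4] euler zyx [-77.5  -0.3  -0. ] q [ 62.4  14.6 -66.5 140.5 101.1  11.  -15.5] F tool [ 0.08 -1.19  1.12] M tool [ 0.18   0.586 -0.007] gap 84.7
```

```bash
python3 - <<'E'
from h import *
o=[]
for n in("scene","top"):
    im,d=imaging.get_image(n);b=cv2.imread(f"pics/{n}0.png")
    (x,y)=((165,170) if n=="scene" else (280,155))
    f=lambda m:cv2.resize(m[y:y+95,x:x+65],None,fx=6,fy=6,interpolation=cv2.INTER_CUBIC)[:,:390]
    o.append(np.hstack([f(b),f(im[:,:,::-1])]));cv2.imwrite(f"pics/f_{n}.png",o[-1])
E
```

```text
(no output)
```

View pics/f_scene.png

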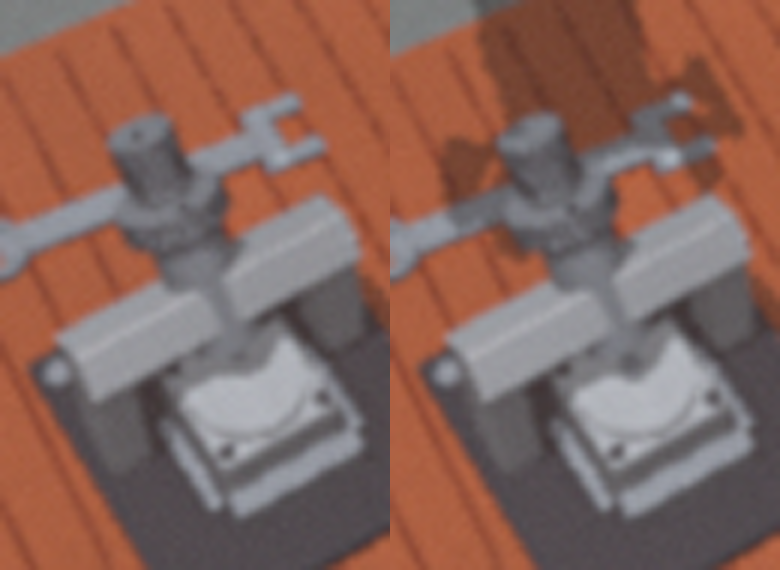

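View pics/f_top.png

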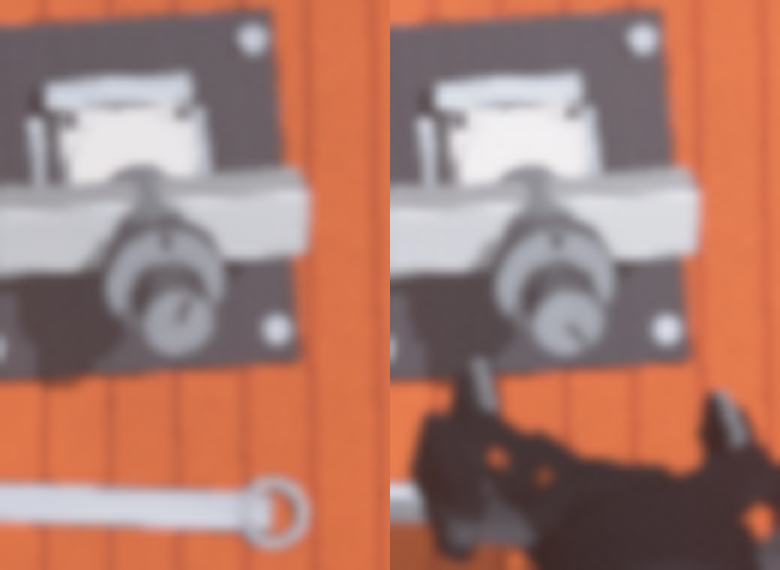

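In the final pictures, the scene view shows the pin reaching the housing top at about (270,230) full-frame. In the top view the ring mark is back at its start, the knob mark has turned clockwise, and the housing has not moved. Handing in.

```bash
python3 -c "
from h import *
job.close_job();rep()"
```

```text
the job is handed in; nothing more can be done
the job is handed in; nothing more can be done
```

The job is done in the order asked and handed in at about 24 s of the 64 s allowed, with the gripper open and about 40 mm clear of the knob. I was given no verdict.

- **Loosening:** I turned the lock ring 90° anticlockwise; it resisted with about 0.2 N m, the free-turning figure.
- **Setting the pin:** I turned the knob about 128° clockwise. The torque was steady near 0.09 N m, then rose to about 0.20–0.24 N m over the last 12°. I stopped there, which I estimate as 25–35 N of pin pressure.
- **Tightening:** I turned the ring clockwise until the torque jumped from about 0.2 to over 1.2 N m. That came 91–96° into the turn, about where its stop was expected. A second grip met 1.9 N m almost at once.

**Last checks:**
- **Top view:** the ring's mark is back where it started, the knob's mark has turned clockwise by roughly the expected amount, and the housing has not moved.
- **Scene view:** the pin appears to reach the housing, and the wrench beside the jig is where it was. I did not look again at the rest of the bench.

**What disagreed or went wrong:**
- **Noisy torque:** the readings at the slow end of the knob turn were noisy (0.145 to 0.24 N m), so the pin pressure is partly inferred from the angle turned after touching.
- **Ring stiffening:** I did not clearly feel the ring stiffen over its last 0.3 rad. I judged it tight from the jump in torque and the mark.
- **Slipping pads:** the pads slipped on the ring at the stop during both tightening turns.
- **Arm detour:** my first approach ran the arm against its joint limits, so I had to take a detour high above the bench.

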